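# Leave the watch kiosk dust-free for the night

## Task

Closing time at the kiosk: lay every watch from the display turntable in the compartment of the walnut box and slide the box's cover fully shut over them. Turn both bakelite dust cups over so that each stands mouth-down flat on the counter, one covering each opened watch (if only one watch is open, the spare cup just stands mouth-down anywhere free on the counter). Keep the gripper off the opened watches, and leave the loupe, the wrench and the screwdriver where they are.

Things in the scene. Friction and masses are not known exactly. Their poses are not given: they have to be found in the camera images.
- box: Heavy fixed walnut box on the counter, 230 (x) by 216 (y) by 50 mm high. Origin: centre of its underside; its -x side is its front. The front half is an open compartment, the rear half is closed by a deck. The front wall is 40 mm high and 8 mm thick; the two side walls (y = -104 and +104 mm, 8 mm thick, 50 mm high) guide the cover.
- compartment (a point): Centre of the compartment's felt floor, at (-55, 0, 6) mm in the box's frame, axes as the box. Clear inside: 104 mm along x, 200 mm along y, 34 mm deep below the shut cover (room for three watches in a row along y).
- cover (a joint): The sliding cover of the box, a flat wooden plate 112 by 196 by 6 mm, with its top at 46.5 mm above the counter. 0 = fully shut over the compartment; grows to 0.110 m = fully open, resting over the rear deck. It slides along the box's +x to open, stays where it is left, and drags with about 1.5 N.
- cover_handle (a point): Top middle of the brass bar handle standing on the cover, 68.5 mm above the counter; moves with the cover. The bar is 12 mm thick (box x), 64 mm long (box y), and rises 22 mm from the cover. At joint 0 it is 56 mm to the front (-x) of the box's centre.
- turntable: Round walnut display turntable, switched off and fixed, 180 mm across, flat top 35 mm above the counter. Origin: centre of its underside.
- watch1: Chrome pocket watch (cream dial), a disc 40 mm across and 12 mm thick, 90 g, with winding crown and bow reaching to 30 mm from the centre along its +x. Origin: centre of its underside; z up through the dial. Starts lying dial up on the turntable, 55 mm from its middle. May be absent.
- watch2: Chrome pocket watch (dark blue dial), a disc 40 mm across and 12 mm thick, 90 g, with winding crown and bow reaching to 30 mm from the centre along its +x. Origin: centre of its underside; z up through the dial. Starts lying dial up on the turntable, 55 mm from its middle. May be absent.
- watch3: Chrome pocket watch (silver dial), a disc 40 mm across and 12 mm thick, 90 g, with winding crown and bow reaching to 30 mm from the centre along its +x. Origin: centre of its underside; z up through the dial. Starts lying dial up on the turntable, 55 mm from its middle. May be absent.
- open1: Opened watch, movement bare on top, seated in a round black holder: 36 mm across, 16 mm high, 150 g, loose on the counter. Origin: centre of its underside. Not to be touched by the gripper. May be absent.
- open2: Opened watch, movement bare on top, seated in a round black holder: 36 mm across, 16 mm high, 150 g, loose on the counter. Origin: centre of its underside. Not to be touched by the gripper. May be absent.
- cup1: Brown eight-sided bakelite dust cup, cream inside: 62 mm across flats, 60 mm high, straight walls 4 mm thick (54 mm clear inside), base 5 mm, 130 g. Origin: centre of the base's outer face; z runs from base to mouth (mouth at z = 60 mm); flats face its own x, y and the diagonals. Starts mouth-up on the counter. Stable mouth-up, mouth-down or lying on a flat side.
- cup2: Brown eight-sided bakelite dust cup, cream inside: 62 mm across flats, 60 mm high, straight walls 4 mm thick (54 mm clear inside), base 5 mm, 130 g. Origin: centre of the base's outer face; z runs from base to mouth (mouth at z = 60 mm); flats face its own x, y and the diagonals. Starts mouth-up on the counter. Stable mouth-up, mouth-down or lying on a flat side.
- loupe: Black bakelite loupe standing on the counter, 36 mm across, 30 mm high. Origin: centre of its underside. Leave alone.
- wrench: Flat brass caseback wrench lying on the counter, 118 by 34 by 9 mm, long along its x. Origin: centre of its underside. Leave alone.
- driver: Small screwdriver with a red handle lying on the counter, 110 mm long along its x (handle to -x), at most 26 mm thick. Leave alone.
There are look-alikes about, which are no part of the job. Leave any red or turquoise look-alike of the watch1 alone.

How it is judged (in metres and radians):
On the way:
1. every watch lies in the compartment of the box (x of watch1 in the frame of compartment between -0.05 and 0.05 m and y of watch1 in the frame of compartment between -0.098 and 0.098 m and height (world z) of each of watch1, watch2, watch3 below 0.026 m and x of watch2 in the frame of compartment between -0.05 and 0.05 m and y of watch2 in the frame of compartment between -0.098 and 0.098 m and x of watch3 in the frame of compartment between -0.05 and 0.05 m and y of watch3 in the frame of compartment between -0.098 and 0.098 m), for 0.2 s.
At the end, for the whole second after the job is handed in: Every watch lies in the compartment; the cover is shut to within 4 mm; both cups stand mouth-down flat on the counter (within 8 degrees); each opened watch is upright on the counter with a cup centred over it within 13 mm; all at rest (all of step 1 and value of joint cover below 0.004 m and angle between each of cup1, cup2's own z axis and vertical above 3 rad and height (world z) of cup1 between 0.054 and 0.066 m and height (world z) of cup2 between 0.054 and 0.066 m and horizontal distance between any of cup1, cup2 and open1 below 0.013 m and horizontal distance between any of cup1, cup2 and open2 below 0.013 m and angle between each of open1, open2's own z axis and vertical below 0.15 rad and height (world z) of each of open1, open2 below 0.006 m and linear speed of each of watch1, watch2, watch3, cup1, cup2, open1, open2 below 0.02 m/s); the robot touches nothing.
It fails at once if the gripper or arm presses on an opened watch (contact force between any of the fingers, the arm and open1 above 2 N or contact force between any of the fingers, the arm and open2 above 2 N).
It fails at once if the loupe, wrench or screwdriver is moved more than 3 cm (distance of any of loupe, wrench, driver from where it was at the start of the episode above 0.03 m).
Of watch1, watch2, watch3 only 2 to 3 are there at a start; the rules pass over those that are not, and their reading is None.
Of open1, open2 only 1 to 2 are there at a start; the rules pass over those that are not, and their reading is None.
At some moment in a run one of cup1, cup2 may be knocked a few centimetres aside while the robot is not near it.
Once in a run the grip may slacken for a moment while it holds something.
It also fails if it takes over 210 s, if anything falls off the work surface, if the arm or the gripper's body presses on something with over 40 N, if the wrist force passes 120 N, or if a joint passes its speed limit or range.

## Robot

A 6-joint arm with a two-finger parallel gripper is mounted at the origin on the work surface. World frame = base frame: x ahead of the robot, y to its left, z up, the work surface at z = 0. Lengths are in m, angles in degrees, forces in N, time in s.
With the tool pointing down it reaches from about 0.4 to 0.825 m from the base axis. Payload 7 kg.
Tool frame: the origin (TCP) lies between the finger pads; the fingertips stand 22 mm ahead of it and the grasp point (between the pads) lies 3 mm ahead of it; z points along the fingers, y is the line along which they close (so a half turn about z gives the same grasp; the last joint's range is limited). The gripper opens to 88 mm and grips with 3 to 60 N. Pads are 19 mm wide; open, the fingers measure 130 mm over their backs; the gripper's body (78 mm by 193 mm) begins 47 mm behind the grasp point.
Start: joints at [90.648, 20.546, 0.682, 0, -70.136, -16.507], TCP at [0.184, 0.649, 0.249] pointing down, gripper open.
Joint ranges: [-176.03, 176.03], [-82.01, 121.73], [-58.28, 71.71], [-173.87, 95.51], [-174.79, -0.11], [-173.66, 173.66]. Speed limits (degrees/s): [136.94, 136.94, 172.46, 180, 180, 180].

## Interface

Orientations are given as [roll, pitch, yaw] about the fixed x, y, z axes, in that order (R = Rz(yaw) Ry(pitch) Rx(roll)).
In Python, from plant import r, vision gives the robot as it stands.
- The arm moves only by the shell command python3 -m pendant 'ROWS' [FORCE]. ROWS is JSON, a list that holds one entry, the list of rows, each a list of 7 numbers: the shift along the tool's x, y, z scaled (see below), then the turn, a rotation vector about the tool's x, y, z scaled (see below), then the opening, from -1 (shut) to 1 (fully open). In form: [[[x, y, z, wx, wy, wz, fingers], ...]]. A call has exactly 8 rows; each row shifts and turns the commanded pose from where the row before left it, along the tool's axes as they then stand; what a row does not reach is not made up. The controller multiplies each number of a shift by 20 mm and each number of a turn by 4 degrees. A row lasts 1/10 s, in which the tool goes at most 50 mm and 8.59 degrees, less where a joint would pass 70% of its speed; a pose out of reach is approached as far as the arm can. A call with a number of a shift or a turn outside -1 to 1 is refused whole. A call with a gripper value outside its range is refused whole. The fingers move at their own pace and stop on an object; FORCE is the grip in N (left out, the last holds). Time passes only in rows, so rows that do not move let the fingers close, or fill a call up. It gives the time, the measured TCP pose, the force, the opening and the grip force at its end, in the units of the state.
- r.get_state(): the state, without advancing time (a new reading comes with each control period).
- vision.capture(name): name is "scene" or "top" or "wrist"; returns a dict with "frame" (400x640x3 uint8, blue, green, red), "depth" (400x640 float32, m along the optical axis (not along the pixel's ray), 0 where there is no reading), "camera_matrix" (3x3 intrinsics, pixels), "k1" (the pictures are not rectified: a ray, as slopes to the right and down, at radius r is drawn at 1 + k1 r^2 times it, then the intrinsics apply), "extrinsics" (4x4, takes a point from world to camera coordinates); the wrist camera has in their place "hand_eye" (4x4, takes a point from camera to tool coordinates, whose origin is the TCP and whose axes are the flange's). Camera axes: x right, y up, looking along -z (the intrinsics and any distortion apply to the point x, -y, -z); pixel columns grow to the right and rows downward; lengths in m; the calibration is good to about 2 mm. A picture is of the moment at which its call begins: read the wrist's pose just before it.
- r.close_job(): hands the job in; it is judged then, once.
The state is a dict: "time_s": time; "joints": joint angles; "qd": joint speeds; "joint_torque": joint torques, N m; "tcp_pos": TCP position; "eef_rot": TCP orientation; "contact_force": force on the tool from outside, world axes, zero at the start; "moment": the same for the moment, N m; "gripper_width": finger opening in m; "gripper_force": force on a finger pad.
Only numpy, scipy, OpenCV 4.12 (cv2) and the standard library are available. Lean on these libraries where they do the work, as an engineer would, in place of code of your own. Each camera call takes 0.05 s, during which the arm holds its last target. There are 200 camera calls.

## Working session

There is one attempt and no reset: what is moved stays moved. The work goes in short steps, Python scripts to look and compute and a shell command to move; the robot and the scene stay as the last step left them, time stands still between calls to the robot, and variables do not carry over. Pictures are saved under pics/ and viewed, at most 14 in all, crops included, and the job is handed in when it is done.

```bash
ls; mkdir -p pics; python3 - <<'E'
from plant import r, vision
import cv2,numpy as np
print(r.get_state())
for n in ("top","scene"):
    c=vision.capture(n); cv2.imwrite(f"pics/{n}0.png",c["frame"]); np.savez(f"{n}0.npz",**c)
    print(n,c["camera_matrix"],c["k1"],c["extrinsics"])
E
```

```text
pics
{'time_s': 0.0, 'joints': array([ 9.06461483e+01,  2.05909672e+01,  6.33998702e-01, -1.92908178e-02,
       -7.01348414e+01, -1.65057969e+01]), 'qd': array([-0.02274568, -0.00824348,  0.01763258,  0.05469728,  0.04212341,
       -0.0046614 ]), 'joint_torque': array([-4.73323835e-04, -5.82711017e+01,  2.93048537e+01,  6.99741796e+00,
        7.01118741e-03, -1.57665850e-04]), 'tcp_pos': array([0.18438158, 0.64886763, 0.24763225]), 'eef_rot': array([ 1.79906821e+02, -8.69944029e-03, -1.58662113e+01]), 'contact_force': array([ 0.37331218,  0.4700887 , -0.21835422]), 'moment': array([-0.05640693, -0.0074464 , -0.00262368]), 'gripper_force': 0.0, 'gripper_width': 0.08771993236880679}
top [[400.78552818   0.         325.0666427 ]
 [  0.         400.78552818 202.40694383]
 [  0.           0.           1.        ]] 0.007204251961074677 [[ 0.02184146 -0.99974355  0.00598182 -0.05388833]
 [ 0.98388337  0.02255631  0.17738301 -0.55245764]
 [-0.17747245  0.00201111  0.98412371 -0.81979563]
 [ 0.          0.          0.          1.        ]]
scene [[460.20150905   0.         322.5578883 ]
 [  0.         460.20150905 200.31743774]
 [  0.           0.           1.        ]] -0.058030878619924606 [[-0.05040189  0.99871245 -0.00575312  0.05490313]
 [-0.84210302 -0.03939985  0.53787559  0.43217501]
 [ 0.53695637  0.03195466  0.8430046  -1.43270763]
 [ 0.          0.          0.          1.        ]]
```

View pics/top0.png

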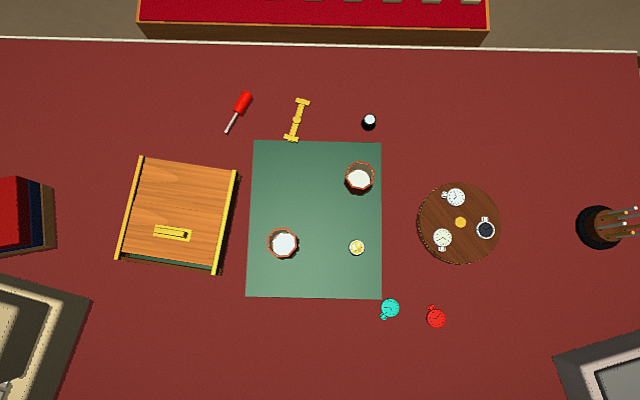

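View pics/scene0.png

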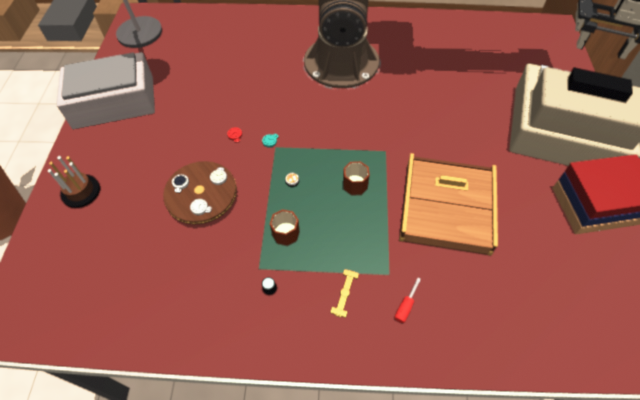

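Top view: the box is at (178,215), with its handle at (172,233). The cups are at (360,178) and (283,243). There is one opened watch at (357,247) on the mat; its look-alike is the loupe at (369,122). The turntable has three watches: silver or cream at (456,197) and (442,238), and blue at (485,229). The red (436,317) and turquoise (390,308) watches are decoys off the turntable, so I leave them alone. The scene view agrees.

```bash
cat > h.py <<'E'
import numpy as np, cv2
from scipy.spatial.transform import Rotation as R
def T_state(s):
    T=np.eye(4); T[:3,:3]=R.from_euler('xyz',s["eef_rot"],degrees=True).as_matrix(); T[:3,3]=s["tcp_pos"]; return T
def cam2world(c,s=None):
    return np.linalg.inv(c["extrinsics"]) if "extrinsics" in c else T_state(s)@c["hand_eye"]
def rays(c,uv):
    K=np.asarray(c["camera_matrix"]); k=float(c["k1"])
    p=cv2.undistortPoints(np.asarray(uv,float).reshape(-1,1,2),K,np.array([k,0,0,0,0]))[:,0]
    return np.c_[p[:,0],-p[:,1],-np.ones(len(p))]
def plane(c,uv,z,s=None):
    M=cam2world(c,s); d=rays(c,uv)@M[:3,:3].T; o=M[:3,3]
    return o+d*((z-o[2])/d[:,2])[:,None]
def cloud(c,s=None):
    h,w=c["depth"].shape; u,v=np.meshgrid(np.arange(w),np.arange(h))
    M=cam2world(c,s); X=rays(c,np.c_[u.ravel(),v.ravel()])*c["depth"].ravel()[:,None]
    return (X@M[:3,:3].T+M[:3,3]).reshape(h,w,3)
E
python3 - <<'E'
from h import *
c=dict(np.load("top0.npz")); P=cloud(c)
def p(n,uv,z): print(n,plane(c,uv,z)[:,:2].round(3).tolist())
for n,(u,v) in dict(mat=(310,260),tab=(300,330),w1=(456,197),w2=(442,238),w3=(485,229),tt=(460,205),cover=(180,200),cov2=(160,245),handle=(172,233),rail=(228,220),gap=(190,264),deck=(190,165)).items(): print(n,P[v,u].round(3))
hsv=cv2.cvtColor(c["frame"],cv2.COLOR_BGR2HSV)
p("watches",[(456,197),(442,238),(485,229)],.047)
p("cups rim",[(360,178),(283,243)],.06)
p("open",[(357,247)],.016); p("decoys",[(390,308),(436,317)],.012);p("loupe etc",[(369,122),(298,120),(238,112)],.02)
p("boxcorners 50",[(140,157),(118,260),(214,274),(236,171)],.05)
p("handle",[(172,233)],.0685)
yl=cv2.inRange(hsv,(18,120,120),(35,255,255)); yl[:, 260:]=0
n,l,st,ce=cv2.connectedComponentsWithStats(yl)
for i in range(1,n):
    if st[i,4]>40:
        m=(l==i).astype(np.uint8); r=cv2.minAreaRect(np.argwhere(m)[:,::-1].astype(np.float32)); b=cv2.boxPoints(r)
        print(st[i],b.round(1).tolist())
E
```

```text
mat [ 0.431 -0.011  0.   ]
tab [ 0.28   0.007 -0.   ]
w1 [ 0.572 -0.327  0.048]
w2 [ 0.482 -0.294  0.048]
w3 [ 0.504 -0.387  0.047]
tt [ 0.557 -0.339  0.037]
cover [0.553 0.276 0.04 ]
cov2 [0.454 0.307 0.047]
handle [0.478 0.276 0.068]
rail [0.512 0.169 0.037]
gap [0.416 0.254 0.007]
deck [0.633 0.261 0.04 ]
watches [[0.573, -0.327], [0.482, -0.294], [0.504, -0.387]]
cups rim [[0.607, -0.116], [0.463, 0.045]]
open [[0.461, -0.114]]
decoys [[0.332, -0.187], [0.315, -0.286]]
loupe etc [[0.751, -0.14], [0.752, 0.026], [0.769, 0.166]]
boxcorners 50 [[0.646, 0.368], [0.42, 0.391], [0.396, 0.188], [0.619, 0.155]]
handle [[0.478, 0.276]]
[114 156  29 104 451] [[113.0999984741211, 258.5], [138.89999389648438, 155.1999969482422], [142.89999389648438, 156.1999969482422], [117.0999984741211, 259.5]]
[211 170  25 105 503] [[210.1999969482422, 273.79998779296875], [231.39999389648438, 169.3000030517578], [236.10000610351562, 170.1999969482422], [214.8000030517578, 274.79998779296875]]
[153 224  40  18 442] [[152.3000030517578, 235.60000610351562], [154.3000030517578, 223.1999969482422], [192.10000610351562, 229.1999969482422], [190.10000610351562, 241.6999969482422]]
```

```bash
python3 - <<'E'
from h import *
c=dict(np.load("top0.npz"))
e=plane(c,[(115.1,259),(140.9,155.7),(212.5,274.3),(233.8,169.8)],.05)[:,:2]
d1=e[1]-e[0];d2=e[3]-e[2]; y=np.degrees(np.arctan2(*(d1+d2)[::-1])); ctr=e.mean(0)
print(y,np.degrees(np.arctan2(*d1[::-1])),np.degrees(np.arctan2(*d2[::-1])),np.linalg.norm(d1),np.linalg.norm(d2),np.linalg.norm(e[0]-e[2]),ctr)
Rz=R.from_euler('z',y,degrees=True).as_matrix()[:2,:2]
h=plane(c,[(172.2,232.4)],.0685)[0,:2]; print("h box",Rz.T@(h-ctr),h)
hb=plane(c,[(152.3,235.6),(190.1,241.7),(154.3,223.2),(192.1,229.2)],.0685)[:,:2]; print("handle yaw",[np.degrees(np.arctan2(*(hb[i+1]-hb[i])[::-1]))+90 for i in (0,2)])
print("watch dir handled by wrist cam")
for k in (-62,0,62): print(k,ctr+Rz@np.array([-.055,k/1e3]))
E
```

```text
-7.686141290315402 -7.719246074202321 -7.653064139690682 0.22841094505915827 0.22860176375763133 0.2082545508811997 [0.5219437 0.2788573]
h box [-0.04192002 -0.00862689] [0.4792465  0.27591457]
handle yaw [np.float64(-7.8512201826198975), np.float64(-7.735724885454701)]
watch dir handled by wrist cam
-62 [0.45914556 0.22477039]
0 [0.46743784 0.28621336]
62 [0.47573013 0.34765632]
```

```bash
cat >> h.py <<'E'
def goal(xyz,Rg):
    """rotvec (units of 4deg, tool axes) then shift (units of 20mm) in the tool axes before / after turning"""
    from plant import r
    s=r.get_state(); T=T_state(s); Rg=np.asarray(Rg)
    w=R.from_matrix(T[:3,:3].T@Rg).as_rotvec(degrees=True)/4; d=np.asarray(xyz)-T[:3,3]
    print("turn",w.round(2),"shift before",(T[:3,:3].T@d/.02).round(2),"after",(Rg.T@d/.02).round(2))
def down(yaw): return R.from_euler('xyz',[180,0,yaw],degrees=True).as_matrix()
E
A='[0,0,0,0,0,1,0.4]'; 
python3 -m pendant '[[[0,0,0,0,0,1,0.4],[0,0,0,0,0,1,0.4],[0,0,0,0,0,1,0.4],[0,0,0,0,0,1,0.4],[0,0,0,0,0,1,0.4],[0,0,0,0,0,1,0.4],[0,0,0,0,0,1,0.4],[0,0,0,0,0,1,0.4]]]' 25
python3 -m pendant '[[[0,0,0,0,0,1,0.4],[0,0,0,0,0,1,0.4],[0,0,0,0,0,1,0.4],[0,0,0,0,0,1,0.4],[0,0,0,0,0,1,0.4],[0,0,0,0,0,1,0.4],[0,0,0,0,0,1,0.4],[0,0,0,0,0,1,0.4]]]'
python3 -m pendant '[[[0,0,0,0,0,0.56,0.4],[0,0,0,0,0,0.56,0.4],[0,0,0,0,0,0.56,0.4],[0,0,0,0,0,0.56,0.4],[0,0,0,0,0,0.56,0.4],[0,0,0,0,0,0.56,0.4],[0,0,0,0,0,0.56,0.4],[0,0,0,0,0,0.56,0.4]]]'
python3 -c "
from h import *
goal([.46,.276,.22],down(-97.7))"
```

```text
time_s: 0.9
tcp_pos: [0.1844, 0.649, 0.248]
eef_rot: [180.0, -0.0, -48.0]
contact_force: [-0.9, 0.2, -0.2]
gripper_width: 0.0618
gripper_force: 0.0
time_s: 1.7
tcp_pos: [0.1844, 0.649, 0.248]
eef_rot: [180.0, -0.1, -80.0]
contact_force: [0.2, -0.4, 0.2]
gripper_width: 0.0612
gripper_force: 0.0
time_s: 2.5
tcp_pos: [0.1844, 0.649, 0.248]
eef_rot: [180.0, -0.1, -97.9]
contact_force: [-0.6, 0.1, 0.7]
gripper_width: 0.0615
gripper_force: 0.0
turn [ 0.   -0.01 -0.04] shift before [ 16.59 -16.2    1.42] after [ 16.64 -16.15   1.4 ]
```

```bash

python3 -m pendant '[[[0.69,-0.67,0.06,0,0,0,0.4],[0.69,-0.67,0.06,0,0,0,0.4],[0.69,-0.67,0.06,0,0,0,0.4],[0.69,-0.67,0.06,0,0,0,0.4],[0.69,-0.67,0.06,0,0,0,0.4],[0.69,-0.67,0.06,0,0,0,0.4],[0.69,-0.67,0.06,0,0,0,0.4],[0.69,-0.67,0.06,0,0,0,0.4]]]' >/dev/null
python3 -m pendant '[[[0.69,-0.67,0.06,0,0,0,0.4],[0.69,-0.67,0.06,0,0,0,0.4],[0.69,-0.67,0.06,0,0,0,0.4],[0.69,-0.67,0.06,0,0,0,0.4],[0.69,-0.67,0.06,0,0,0,0.4],[0.69,-0.67,0.06,0,0,0,0.4],[0.69,-0.67,0.06,0,0,0,0.4],[0.69,-0.67,0.06,0,0,0,0.4]]]' >/dev/null
python3 -m pendant '[[[0.69,-0.67,0.06,0,0,0,0.4],[0.69,-0.67,0.06,0,0,0,0.4],[0.69,-0.67,0.06,0,0,0,0.4],[0.69,-0.67,0.06,0,0,0,0.4],[0.69,-0.67,0.06,0,0,0,0.4],[0.69,-0.67,0.06,0,0,0,0.4],[0.69,-0.67,0.06,0,0,0,0.4],[0.69,-0.67,0.06,0,0,0,0.4]]]'
cat >> h.py <<'E'
def wrist(name):
    from plant import r,vision
    s=r.get_state(); c=vision.capture("wrist"); cv2.imwrite(f"pics/{name}.png",c["frame"]); return c,s
E
python3 - <<'E'
from h import *
c,s=wrist("w1"); import pickle; pickle.dump((c,s),open("w1.pkl","wb")); print(c["hand_eye"].round(3),c["camera_matrix"][0],c["k1"])
E
```

```text
time_s: 4.9
tcp_pos: [0.459, 0.2762, 0.2197]
eef_rot: [-180.0, 0.0, -97.8]
contact_force: [0.1, 1.1, 0.8]
gripper_width: 0.0611
gripper_force: 0.0
[[ 0.     0.951  0.308  0.084]
 [ 1.    -0.     0.     0.001]
 [ 0.     0.308 -0.951 -0.137]
 [ 0.     0.     0.     1.   ]] [360.54656908   0.         319.73950759] -0.009750286978050627
```

View pics/w1.png

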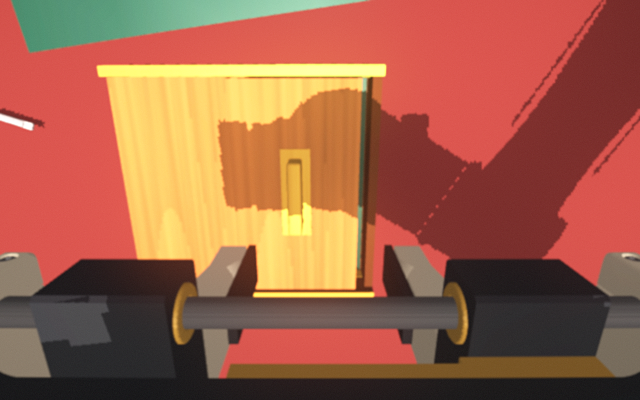

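Wrist view 1: the cover is almost shut, with a thin gap at u≈365. The handle bar is at about (294,160–212) on its brass plate.

```bash
python3 - <<'E'
from h import *
import pickle; c,s=pickle.load(open("w1.pkl","rb")); P=cloud(c,s)
m=np.zeros(P.shape[:2],bool); m[140:240,260:330]=1; m&=(P[...,2]>.062)&(P[...,2]<.08)
q=P[m][:,:2].astype(np.float32); (ct,sz,a)=cv2.minAreaRect(q); print("handle",ct,sz,a,len(q),np.median(P[m][:,2]))
# box walls, z ~.05: 
B=P.reshape(-1,3); y=-7.7; Rz=R.from_euler('z',y,degrees=True).as_matrix()[:2,:2]
b=B.copy(); b[:,:2]=(B[:,:2]-np.array(ct))@Rz   # box axes centred on handle
w=(abs(b[:,2]-.05)<.0025)&(b[:,1]<-.08)&(b[:,1]>-.13)&(abs(b[:,0])<.2); print("rail y",np.percentile(b[w,1],[2,50,98]),"x",np.percentile(b[w,0],[1,99]))
for yy in (-.05,-.07):
    k=(abs(b[:,1]-yy)<.003)&(b[:,0]<-.02)&(b[:,0]>-.1); o=np.argsort(b[k,0]); print(b[k][o][::12][:,[0,2]].round(4).tolist())
E
```

```text
handle (0.4814021587371826, 0.28258925676345825) (0.06324879080057144, 0.01208022516220808) 82.21747589111328 1056 0.0690684404131206
rail y [-0.1068235  -0.10111636 -0.08131007] x [-0.07030862  0.15272474]
[[-0.0994, 0.0013], [-0.0979, -0.0012], [-0.0963, 0.0006], [-0.0945, 0.0007], [-0.0924, 0.0012], [-0.0906, 0.0002], [-0.0886, 0.0014], [-0.0875, 0.0021], [-0.087, -0.0001], [-0.0868, 0.2765], [-0.0866, 0.2763], [-0.0865, 0.2767], [-0.0865, 0.287], [-0.0864, 0.2705], [-0.0863, 0.2856], [-0.0862, 0.2856], [-0.0862, 0.2844], [-0.0861, 0.2809], [-0.086, 0.2867], [-0.0859, 0.2721], [-0.0858, 0.2867], [-0.0858, 0.2873], [-0.0857, 0.2754], [-0.0857, 0.281], [-0.0856, 0.2766], [-0.0855, 0.2839], [-0.0854, 0.2807], [-0.0854, 0.2697], [-0.0853, 0.2728], [-0.0852, 0.2872], [-0.0852, 0.2874], [-0.0851, 0.2776], [-0.085, 0.2706], [-0.0849, 0.2819], [-0.0849, 0.2809], [-0.0848, 0.2786], [-0.0848, 0.2701], [-0.0847, 0.2748], [-0.0847, 0.2728], [-0.0846, 0.2756], [-0.0845, 0.2867], [-0.0844, 0.2827], [-0.0844, 0.2856], [-0.0843, 0.2869], [-0.0842, 0.2744], [-0.0842, 0.2805], [-0.0841, 0.2788], [-
[... 9333 characters left out ...]
, [-0.0735, 0.0412], [-0.0724, 0.0419], [-0.0708, 0.0411], [-0.0692, 0.0411], [-0.0682, 0.0417], [-0.0665, 0.0423], [-0.0657, 0.0143], [-0.0657, 0.0275], [-0.0656, 0.0358], [-0.0645, 0.0074], [-0.0626, 0.0078], [-0.0608, 0.0069], [-0.0549, 0.0467], [-0.0533, 0.0468], [-0.0522, 0.0482], [-0.0507, 0.0474], [-0.049, 0.0471], [-0.0475, 0.0454], [-0.0464, 0.0474], [-0.0448, 0.0477], [-0.0431, 0.0472], [-0.0422, 0.0478], [-0.0406, 0.0473], [-0.0389, 0.0469], [-0.0373, 0.0461], [-0.0364, 0.0477], [-0.0347, 0.0481], [-0.0331, 0.0463], [-0.0322, 0.0488], [-0.0306, 0.0469], [-0.0289, 0.048], [-0.0272, 0.0469], [-0.0264, 0.0476], [-0.0247, 0.0471], [-0.023, 0.0468], [-0.0214, 0.0482], [-0.0205, 0.047]]
```

```bash
sed -i '/^def down/i CTR=np.array([.5225,.277]); YB=-7.7\ndef box(x,y): return CTR+R.from_euler("z",YB,degrees=True).as_matrix()[:2,:2]@np.array([x,y])' h.py; python3 -c "
from h import *
goal([.4814,.2826,.074],down(-97.75)); print(box(-.055,0))"
```

```text
turn [ 0.   -0.01 -0.02] shift before [-0.55 -1.02  7.27] after [-0.55 -1.02  7.27]
[0.46799592 0.28436924]
```

```bash

python3 -m pendant '[[[-0.07,-0.13,0.91,0,0,0,0.4],[-0.07,-0.13,0.91,0,0,0,0.4],[-0.07,-0.13,0.91,0,0,0,0.4],[-0.07,-0.13,0.91,0,0,0,0.4],[-0.07,-0.13,0.91,0,0,0,0.4],[-0.07,-0.13,0.91,0,0,0,0.4],[-0.07,-0.13,0.91,0,0,0,0.4],[-0.07,-0.13,0.91,0,0,0,0.4]]]'
python3 -m pendant '[[[0,0,0,0,0,0,-1],[0,0,0,0,0,0,-1],[0,0,0,0,0,0,-1],[0,0,0,0,0,0,-1],[0,0,0,0,0,0,-1],[0,0,0,0,0,0,-1],[0,0,0,0,0,0,-1],[0,0,0,0,0,0,-1]]]' 20
python3 -m pendant '[[[0,-0.57,0,0,0,0,-1],[0,-0.57,0,0,0,0,-1],[0,-0.57,0,0,0,0,-1],[0,-0.57,0,0,0,0,-1],[0,-0.57,0,0,0,0,-1],[0,-0.57,0,0,0,0,-1],[0,-0.57,0,0,0,0,-1],[0,-0.57,0,0,0,0,-1]]]'
```

```text
time_s: 5.75
tcp_pos: [0.4808, 0.2853, 0.0734]
eef_rot: [-180.0, 0.0, -97.8]
contact_force: [-0.5, -0.0, -0.7]
gripper_width: 0.0613
gripper_force: 0.0
time_s: 6.55
tcp_pos: [0.4806, 0.286, 0.0746]
eef_rot: [-180.0, 0.0, -97.8]
contact_force: [-0.1, -0.5, 3.4]
gripper_width: 0.0116
gripper_force: 20.0
time_s: 7.35
tcp_pos: [0.5724, 0.2736, 0.0746]
eef_rot: [-179.9, 0.0, -97.8]
contact_force: [-2.3, 1.6, 6.0]
gripper_width: 0.0118
gripper_force: 20.0
```

```bash

python3 -m pendant '[[[0,0,0,0,0,0,0.4],[0,0,0,0,0,0,0.4],[0,0,0,0,0,0,0.4],[0,0,0,0,0,0,0.4],[0,0,0,0,0,0,0.4],[0,0,-1,0,0,0,0.4],[0,0,-1,0,0,0,0.4],[0,0,-1,0,0,0,0.4]]]'
python3 -m pendant '[[[0.85,-0.03,-1,0,0,0,0.4],[0.85,-0.03,-1,0,0,0,0.4],[0.85,-0.03,-1,0,0,0,0.4],[0.85,-0.03,-1,0,0,0,0.4],[0.85,-0.03,-1,0,0,0,0.4],[0.85,-0.03,-0.8,0,0,0,0.4],[0.85,-0.03,0,0,0,0,0.4],[0.85,-0.03,0,0,0,0,0.4]]]'
python3 -m pendant '[[[0.85,-0.03,0,0,0,0,0.4],[0.85,-0.03,0,0,0,0,0.4],[0.85,-0.03,0,0,0,0,0.4],[0.85,-0.03,0,0,0,0,0.4],[0.85,-0.03,0,0,0,0,0.4],[0.85,-0.03,0,0,0,0,0.4],[0.85,-0.03,0,0,0,0,0.4],[0.85,-0.03,0,0,0,0,0.4]]]'
python3 -m pendant '[[[0.85,-0.03,0,0,0,0,0.4],[0.85,-0.03,0,0,0,0,0.4],[0.85,-0.03,0,0,0,0,0.4],[0.85,-0.03,0,0,0,0,0.4],[0.85,-0.03,0,0,0,0,0.4],[0.85,-0.03,0,0,0,0,0.4],[0.85,-0.03,0,0,0,0,0.4],[0.85,-0.03,0,0,0,0,0.4]]]'
python3 -m pendant '[[[0.85,-0.03,0,0,0,0,0.4],[0.85,-0.03,0,0,0,0,0.4],[0.85,-0.03,0,0,0,0,0.4],[0.85,-0.03,0,0,0,0,0.4],[0.85,-0.03,0,0,0,0,0.4],[0.85,-0.03,0,0,0,0,0.4],[0.85,-0.03,0,0,0,0,0.4],[0,0,0,0,0,0,0.4]]]'
python3 - <<'E'
from h import *
c,s=wrist("w2"); import pickle; pickle.dump((c,s),open("w2.pkl","wb"))
from plant import vision
t=vision.capture("top"); np.savez("top1.npz",**t); cv2.imwrite("pics/top1.png",t["frame"])
E
```

```text
time_s: 8.15
tcp_pos: [0.5704, 0.2736, 0.1348]
eef_rot: [180.0, -0.0, -97.8]
contact_force: [-0.9, 0.3, -0.1]
gripper_width: 0.0612
gripper_force: 0.0
time_s: 8.95
tcp_pos: [0.5567, 0.1374, 0.2501]
eef_rot: [-180.0, 0.0, -97.8]
contact_force: [-0.6, -0.1, -0.5]
gripper_width: 0.0614
gripper_force: 0.0
time_s: 9.75
tcp_pos: [0.5433, 0.0013, 0.2502]
eef_rot: [-180.0, -0.0, -97.8]
contact_force: [-0.7, 0.3, 0.3]
gripper_width: 0.0613
gripper_force: 0.0
time_s: 10.55
tcp_pos: [0.5295, -0.1341, 0.2502]
eef_rot: [-180.0, 0.0, -97.8]
contact_force: [0.2, 0.6, -0.2]
gripper_width: 0.0613
gripper_force: 0.0
time_s: 11.35
tcp_pos: [0.5172, -0.2532, 0.25]
eef_rot: [180.0, -0.0, -97.9]
contact_force: [-0.8, 0.4, -0.1]
gripper_width: 0.061
gripper_force: 0.0
```

View pics/w2.png

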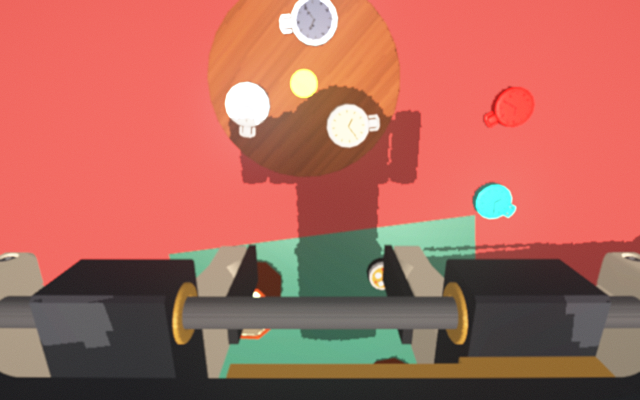

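Wrist view 2: the turntable carries three watches. Silver is at (247,104) with its crown at (247,130), cream is at (348,125) with its crown at (373,124), and blue is at (313,20) with its crown at (288,24). The central knob is at (304,83). The decoys at (514,105) and (495,201) are on the counter.

```bash
cat >> h.py <<'E'
def watches(c,s):
    P=cloud(c,s); m=((P[...,2]>.0415)&(P[...,2]<.056)).astype(np.uint8); m[180:]=0; m[:,:180]=0; m[:,420:]=0
    n,l,st,ce=cv2.connectedComponentsWithStats(m); out=[]
    for i in range(1,n):
        if st[i,4]<500: continue
        q=P[l==i][:,:2]
        g=np.zeros((300,300),np.uint8); o=q.mean(0)-.075; ij=((q-o)/.0005).astype(int); ok=((ij>=0)&(ij<300)).all(1); g[ij[ok,1],ij[ok,0]]=255
        g=cv2.morphologyEx(g,cv2.MORPH_CLOSE,np.ones((7,7)))
        d=cv2.morphologyEx(g,cv2.MORPH_OPEN,cv2.getStructuringElement(cv2.MORPH_ELLIPSE,(51,51)))
        cc=np.argwhere(d).mean(0)[::-1]; k=np.argwhere(g&~d)[:,::-1]; k=k[np.linalg.norm(k-cc,axis=1)>46].mean(0)-cc
        ctr=o+cc*.0005; print(st[i,:5],"ctr",ctr.round(4),"crown dir",np.degrees(np.arctan2(k[1],k[0])).round(1),"area diam",2*np.sqrt((d>0).sum()/np.pi)*.5, P[l==i][:,2].mean().round(4),"r tt"); out.append(ctr)
    return out
E
python3 - <<'E'
from h import *
import pickle; c,s=pickle.load(open("w2.pkl","rb")); watches(c,s)
t=dict(np.load("top1.npz")); print("opened/cups seen in top:"); P=cloud(t)
for z0,z1 in ((.012,.02),(.05,.064)):
    m=((P[...,2]>z0)&(P[...,2]<z1)).astype(np.uint8); m[:,:250]=0;m[:,390:]=0;m[:150]=0;m[280:]=0
    n,l,st,ce=cv2.connectedComponentsWithStats(m)
    for i in range(1,n):
        if st[i,4]>25: print(z0,st[i],P[l==i].mean(0).round(3))
E
```

```text
[ 279    0   58   46 1927] ctr [ 0.5035 -0.3868] crown dir -5.7 area diam 37.80070209769967 0.0475 r tt
[ 225   83   44   54 1630] ctr [ 0.5737 -0.3265] crown dir 76.5 area diam 38.43535067849613 0.0476 r tt
[ 327  104   52   43 1556] ctr [ 0.4843 -0.2958] crown dir 178.0 area diam 38.67065871292405 0.0474 r tt
opened/cups seen in top:
```

```bash

python3 -m pendant '[[[0,0,0,0,0,1,0.4],[0,0,0,0,0,1,0.4],[0,0,0,0,0,1,0.4],[0,0,0,0,0,1,0.4],[0,0,0,0,0,1,0.4],[0,0,0,0,0,1,0.4],[0,0,0,0,0,1,0.4],[0,0,0,0,0,1,0.4]]]' >/dev/null
python3 -m pendant '[[[0,0,0,0,0,1,0.4],[0,0,0,0,0,1,0.4],[0,0,0,0,0,1,0.4],[0,0,0,0,0,1,0.4],[0,0,0,0,0,1,0.4],[0,0,0,0,0,1,0.4],[0,0,0,0,0,1,0.4],[0,0,0,0,0,1,0.4]]]' >/dev/null
python3 -m pendant '[[[0,0,0,0,0,1,0.4],[0,0,0,0,0,1,0.4],[0,0,0,0,0,1,0.4],[0,0,0,0,0,1,0.4],[0,0,0,0,0,1,0.4],[0,0,0,0,0,0,0.4],[0,0,0,0,0,0,0.4],[0,0,0,0,0,0,0.4]]]'
python3 -c "
from h import *
goal([.4843,-.2958,.059],down(178))"
```

```text
time_s: 13.85
tcp_pos: [0.5179, -0.2509, 0.2502]
eef_rot: [-180.0, 0.0, 178.3]
contact_force: [-0.5, -0.2, -0.1]
gripper_width: 0.0617
gripper_force: 0.0
turn [-0.    0.    0.08] shift before [ 1.62 -2.29  9.56] after [ 1.6  -2.3   9.56]
```

```bash

python3 -m pendant '[[[0.2,-0.29,0.8,0,0,0.01,0.4],[0.2,-0.29,0.8,0,0,0.01,0.4],[0.2,-0.29,0.8,0,0,0.01,0.4],[0.2,-0.29,0.8,0,0,0.01,0.4],[0.2,-0.29,0.8,0,0,0.01,0.4],[0.2,-0.29,0.8,0,0,0.01,0.4],[0.2,-0.29,0.8,0,0,0.01,0.4],[0.2,-0.29,0.8,0,0,0.01,0.4]]]' >/dev/null
python3 -m pendant '[[[0,0,0.53,0,0,0,0.4],[0,0,0.53,0,0,0,0.4],[0,0,0.53,0,0,0,0.4],[0,0,0.53,0,0,0,0.4],[0,0,0.53,0,0,0,0.4],[0,0,0.51,0,0,0,0.4],[0,0,0,0,0,0,0.4],[0,0,0,0,0,0,0.4]]]'
python3 -m pendant '[[[0,0,0,0,0,0,-1],[0,0,0,0,0,0,-1],[0,0,0,0,0,0,-1],[0,0,0,0,0,0,-1],[0,0,0,0,0,0,-1],[0,0,0,0,0,0,-1],[0,0,-0.3,0,0,0,-1],[0,0,-0.7,0,0,0,-1]]]' 20
python3 -m pendant '[[[0,0,-1,0,0,0,-1],[0,0,-1,0,0,0,-1],[0,0,-1,0,0,0,-1],[0,0,-1,0,0,0,-1],[0,0,-0.5,0,0,0,-1],[0,0,0,0,0,0,-1],[0,0,0,0,0,0,-1],[0,0,0,0,0,0,-1]]]'
python3 - <<'E'
from h import *
p=box(-.055,.062); goal([*p,.17],down(-97.7))
E
```

```text
time_s: 15.45
tcp_pos: [0.4843, -0.2964, 0.0585]
eef_rot: [180.0, -0.0, 177.9]
contact_force: [0.2, 0.9, 0.1]
gripper_width: 0.0616
gripper_force: 0.0
time_s: 16.25
tcp_pos: [0.4834, -0.2962, 0.0783]
eef_rot: [180.0, -0.1, 177.9]
contact_force: [-0.3, -0.9, -0.5]
gripper_width: 0.0394
gripper_force: 20.0
time_s: 17.05
tcp_pos: [0.4836, -0.2962, 0.1678]
eef_rot: [180.0, -0.1, 177.9]
contact_force: [-0.3, -0.2, -1.1]
gripper_width: 0.0394
gripper_force: 20.0
turn [ 3.00e-02 -2.00e-02 -2.11e+01] shift before [ 1.55 32.07 -0.09] after [-31.76   4.67  -0.11]
```

```bash

python3 -m pendant '[[[0,0,0,0,0,-1,-1],[0,0,0,0,0,-1,-1],[0,0,0,0,0,-1,-1],[0,0,0,0,0,-1,-1],[0,0,0,0,0,-1,-1],[0,0,0,0,0,-1,-1],[0,0,0,0,0,-1,-1],[0,0,0,0,0,-1,-1]]]' >/dev/null
python3 -m pendant '[[[0,0,0,0,0,-1,-1],[0,0,0,0,0,-1,-1],[0,0,0,0,0,-1,-1],[0,0,0,0,0,-1,-1],[0,0,0,0,0,-1,-1],[0,0,0,0,0,-1,-1],[0,0,0,0,0,-1,-1],[0,0,0,0,0,-1,-1]]]' >/dev/null
python3 -m pendant '[[[0,0,0,0,0,-1,-1],[0,0,0,0,0,-1,-1],[0,0,0,0,0,-1,-1],[0,0,0,0,0,-1,-1],[0,0,0,0,0,-1,-1],[0,0,0,0,0,-0.1,-1],[0,0,0,0,0,0,-1],[0,0,0,0,0,0,-1]]]'
python3 -m pendant '[[[-1,0.15,0,0,0,0,-1],[-1,0.15,0,0,0,0,-1],[-1,0.15,0,0,0,0,-1],[-1,0.15,0,0,0,0,-1],[-1,0.15,0,0,0,0,-1],[-1,0.15,0,0,0,0,-1],[-1,0.15,0,0,0,0,-1],[-1,0.15,0,0,0,0,-1]]]' | grep -E "tcp|width"
python3 -m pendant '[[[-1,0.15,0,0,0,0,-1],[-1,0.15,0,0,0,0,-1],[-1,0.15,0,0,0,0,-1],[-1,0.15,0,0,0,0,-1],[-1,0.15,0,0,0,0,-1],[-1,0.15,0,0,0,0,-1],[-1,0.15,0,0,0,0,-1],[-1,0.15,0,0,0,0,-1]]]' | grep -E "tcp|width"
python3 -m pendant '[[[-1,0.15,0,0,0,0,-1],[-1,0.15,0,0,0,0,-1],[-1,0.15,0,0,0,0,-1],[-1,0.15,0,0,0,0,-1],[-1,0.15,0,0,0,0,-1],[-1,0.15,0,0,0,0,-1],[-1,0.15,0,0,0,0,-1],[-1,0.15,0,0,0,0,-1]]]' | grep -E "tcp|width"
python3 -m pendant '[[[-1,0.15,0,0,0,0,-1],[-1,0.15,0,0,0,0,-1],[-1,0.15,0,0,0,0,-1],[-1,0.15,0,0,0,0,-1],[-1,0.15,0,0,0,0,-1],[-1,0.15,0,0,0,0,-1],[-1,0.15,0,0,0,0,-1],[-0.6,0,0,0,0,0,-1]]]'
python3 - <<'E'
from h import *
p=box(-.055,.062); goal([*p,.032],down(-97.7))
E
```

```text
time_s: 19.45
tcp_pos: [0.4842, -0.2964, 0.1685]
eef_rot: [180.0, 0.0, -97.8]
contact_force: [0.1, -0.2, -0.8]
gripper_width: 0.039
gripper_force: 20.0
tcp_pos: [0.4819, -0.1338, 0.169]
gripper_width: 0.0392
tcp_pos: [0.4795, 0.0279, 0.169]
gripper_width: 0.0392
tcp_pos: [0.4772, 0.1897, 0.169]
gripper_width: 0.0391
time_s: 22.65
tcp_pos: [0.4768, 0.3444, 0.1688]
eef_rot: [-180.0, 0.0, -97.6]
contact_force: [0.4, -0.1, -1.4]
gripper_width: 0.0391
gripper_force: 20.0
turn [-0.    0.    0.01] shift before [-0.07  0.03  6.84] after [-0.07  0.03  6.84]
```

```bash

python3 -m pendant '[[[-0.07,0.03,0.9,0,0,0,-1],[0,0,0.9,0,0,0,-1],[0,0,0.9,0,0,0,-1],[0,0,0.9,0,0,0,-1],[0,0,0.9,0,0,0,-1],[0,0,0.9,0,0,0,-1],[0,0,0.9,0,0,0,-1],[0,0,0.5,0,0,0,-1]]]'
python3 -m pendant '[[[0,0,0,0,0,0,-1],[0,0,0,0,0,0,0.1],[0,0,0,0,0,0,0.1],[0,0,0,0,0,0,0.1],[0,0,0,0,0,0,0.1],[0,0,-0.5,0,0,0,0.1],[0,0,-1,0,0,0,0.1],[0,0,-1,0,0,0,0.1]]]'
python3 -m pendant '[[[0,0,-1,0,0,0.35,0.4],[0,0,-1,0,0,0.35,0.4],[0,0,-1,0,0,0.35,0.4],[0,0,-1,0,0,0.35,0.4],[0,0,0,0,0,0,0.4],[0,0,0,0,0,0,0.4],[0,0,0,0,0,0,0.4],[0,0,0,0,0,0,0.4]]]'
python3 - <<'E'
from h import *
goal([.5737,-.3265,.059],down(-103.5))
E
```

```text
time_s: 23.45
tcp_pos: [0.4761, 0.3435, 0.0314]
eef_rot: [179.9, -0.1, -97.7]
contact_force: [0.1, 0.8, -0.1]
gripper_width: 0.039
gripper_force: 20.0
time_s: 24.25
tcp_pos: [0.4764, 0.3437, 0.0842]
eef_rot: [-180.0, -0.0, -97.7]
contact_force: [-0.2, 1.0, 1.1]
gripper_width: 0.0482
gripper_force: 0.0
time_s: 25.05
tcp_pos: [0.4761, 0.3434, 0.1623]
eef_rot: [180.0, -0.1, -103.3]
contact_force: [0.5, -0.3, -0.1]
gripper_width: 0.0614
gripper_force: 0.0
turn [ 0.01 -0.02  0.05] shift before [ 31.47 -12.46   5.19] after [ 31.43 -12.57   5.16]
```

```bash

python3 -m pendant '[[[0.98,-0.39,0,0,0,0.05,0.4],[0.98,-0.39,0,0,0,0,0.4],[0.98,-0.39,0,0,0,0,0.4],[0.98,-0.39,0,0,0,0,0.4],[0.98,-0.39,0,0,0,0,0.4],[0.98,-0.39,0,0,0,0,0.4],[0.98,-0.39,0,0,0,0,0.4],[0.98,-0.39,0,0,0,0,0.4]]]' >/dev/null
python3 -m pendant '[[[0.98,-0.39,0,0,0,0,0.4],[0.98,-0.39,0,0,0,0,0.4],[0.98,-0.39,0,0,0,0,0.4],[0.98,-0.39,0,0,0,0,0.4],[0.98,-0.39,0,0,0,0,0.4],[0.98,-0.39,0,0,0,0,0.4],[0.98,-0.39,0,0,0,0,0.4],[0.98,-0.39,0,0,0,0,0.4]]]' >/dev/null
python3 -m pendant '[[[0.98,-0.39,0,0,0,0,0.4],[0.98,-0.39,0,0,0,0,0.4],[0.98,-0.39,0,0,0,0,0.4],[0.98,-0.39,0,0,0,0,0.4],[0.98,-0.39,0,0,0,0,0.4],[0.98,-0.39,0,0,0,0,0.4],[0.98,-0.39,0,0,0,0,0.4],[0.98,-0.39,0,0,0,0,0.4]]]' >/dev/null
python3 -m pendant '[[[0.98,-0.39,0,0,0,0,0.4],[0.98,-0.39,0,0,0,0,0.4],[0.98,-0.39,0,0,0,0,0.4],[0.98,-0.39,0,0,0,0,0.4],[0.98,-0.39,0,0,0,0,0.4],[0.98,-0.39,0,0,0,0,0.4],[0.98,-0.39,0,0,0,0,0.4],[0.98,-0.39,0,0,0,0,0.4]]]' >/dev/null
python3 -m pendant '[[[0,0,0,0,0,0,0.4],[0,0,0,0,0,0,0.4],[0,0,0.4,0,0,0,0.4],[0,0,0.4,0,0,0,0.4],[0,0,0.4,0,0,0,0.4],[0,0,0,0,0,0,0.4],[0,0,0,0,0,0,0.4],[0,0,0,0,0,0,0.4]]]'
python3 - <<'E'
from h import *
goal([.5737,-.3265,.059],down(-103.5))
E
```

```text
time_s: 29.05
tcp_pos: [0.5731, -0.3242, 0.1392]
eef_rot: [-180.0, -0.0, -103.5]
contact_force: [-0.2, 0.5, 0.1]
gripper_width: 0.0613
gripper_force: 0.0
turn [-0.01 -0.    0.01] shift before [ 0.1  -0.06  4.01] after [ 0.1  -0.06  4.01]
```

```bash

python3 -m pendant '[[[0.1,-0.06,0.6,0,0,0,0.2],[0,0,0.6,0,0,0,0.2],[0,0,0.6,0,0,0,0.2],[0,0,0.6,0,0,0,0.2],[0,0,0.6,0,0,0,0.2],[0,0,0.6,0,0,0,0.2],[0,0,0.4,0,0,0,0.2],[0,0,0,0,0,0,0.2]]]'
python3 -m pendant '[[[0,0,0,0,0,0,-1],[0,0,0,0,0,0,-1],[0,0,0,0,0,0,-1],[0,0,0,0,0,0,-1],[0,0,0,0,0,0,-1],[0,0,0,0,0,0,-1],[0,0,-0.3,0,0,0,-1],[0,0,-0.7,0,0,0,-1]]]' 20
python3 -m pendant '[[[0,0,-1,0,0,-0.36,-1],[0,0,-1,0,0,-0.36,-1],[0,0,-1,0,0,-0.36,-1],[0,0,-1,0,0,-0.36,-1],[0,0,-0.5,0,0,0,-1],[0,0,0,0,0,0,-1],[0,0,0,0,0,0,-1],[0,0,0,0,0,0,-1]]]'
python3 - <<'E'
from h import *
p=box(-.055,0); goal([*p,.17],down(-97.7))
E
```

```text
time_s: 29.85
tcp_pos: [0.5733, -0.3265, 0.0582]
eef_rot: [180.0, -0.0, -103.5]
contact_force: [0.1, -0.8, 0.3]
gripper_width: 0.0525
gripper_force: 0.0
time_s: 30.65
tcp_pos: [0.5726, -0.3263, 0.0784]
eef_rot: [179.8, 0.0, -103.5]
contact_force: [0.5, -0.1, -1.0]
gripper_width: 0.0392
gripper_force: 20.0
time_s: 31.45
tcp_pos: [0.5728, -0.3263, 0.1678]
eef_rot: [179.9, 0.0, -97.8]
contact_force: [-0.5, -0.2, -2.0]
gripper_width: 0.0395
gripper_force: 20.0
turn [ 0.03  0.01 -0.02] shift before [-29.54   9.32  -0.08] after [-29.56   9.29  -0.11]
```

```bash

python3 -m pendant '[[[-0.92,0.29,0,0,0,0,-1],[-0.92,0.29,0,0,0,0,-1],[-0.92,0.29,0,0,0,0,-1],[-0.92,0.29,0,0,0,0,-1],[-0.92,0.29,0,0,0,0,-1],[-0.92,0.29,0,0,0,0,-1],[-0.92,0.29,0,0,0,0,-1],[-0.92,0.29,0,0,0,0,-1]]]' | grep -E "tcp|width"
python3 -m pendant '[[[-0.92,0.29,0,0,0,0,-1],[-0.92,0.29,0,0,0,0,-1],[-0.92,0.29,0,0,0,0,-1],[-0.92,0.29,0,0,0,0,-1],[-0.92,0.29,0,0,0,0,-1],[-0.92,0.29,0,0,0,0,-1],[-0.92,0.29,0,0,0,0,-1],[-0.92,0.29,0,0,0,0,-1]]]' | grep -E "tcp|width"
python3 -m pendant '[[[-0.92,0.29,0,0,0,0,-1],[-0.92,0.29,0,0,0,0,-1],[-0.92,0.29,0,0,0,0,-1],[-0.92,0.29,0,0,0,0,-1],[-0.92,0.29,0,0,0,0,-1],[-0.92,0.29,0,0,0,0,-1],[-0.92,0.29,0,0,0,0,-1],[-0.92,0.29,0,0,0,0,-1]]]' | grep -E "tcp|width"
python3 -m pendant '[[[-0.92,0.29,0,0,0,0,-1],[-0.92,0.29,0,0,0,0,-1],[-0.92,0.29,0,0,0,0,-1],[-0.92,0.29,0,0,0,0,-1],[-0.92,0.29,0,0,0,0,-1],[-0.92,0.29,0,0,0,0,-1],[-0.92,0.29,0,0,0,0,-1],[-0.92,0.29,0,0,0,0,-1]]]' | grep -E "tcp|width"
python3 -m pendant '[[[0,0,0,0,0,0,-1],[0,0,0,0,0,0,-1],[0,0,0,0,0,0,-1],[0,0,0.5,0,0,0,-1],[0,0,0.5,0,0,0,-1],[0,0,0,0,0,0,-1],[0,0,0,0,0,0,-1],[0,0,0,0,0,0,-1]]]'
python3 - <<'E'
from h import *
p=box(-.055,0); goal([*p,.032],down(-97.7))
E
```

```text
tcp_pos: [0.5466, -0.1726, 0.1686]
gripper_width: 0.0395
tcp_pos: [0.5201, -0.0208, 0.1687]
gripper_width: 0.0393
tcp_pos: [0.4937, 0.131, 0.1687]
gripper_width: 0.0392
tcp_pos: [0.4679, 0.2832, 0.1689]
gripper_width: 0.0392
time_s: 35.45
tcp_pos: [0.4691, 0.2818, 0.149]
eef_rot: [-180.0, -0.0, -97.7]
contact_force: [0.4, 1.0, -0.9]
gripper_width: 0.0392
gripper_force: 20.0
turn [-0.   -0.   -0.01] shift before [-0.12  0.07  5.85] after [-0.12  0.07  5.85]
```

```bash

python3 -m pendant '[[[-0.12,0.07,0.8,0,0,0,-1],[0,0,0.8,0,0,0,-1],[0,0,0.8,0,0,0,-1],[0,0,0.8,0,0,0,-1],[0,0,0.8,0,0,0,-1],[0,0,0.8,0,0,0,-1],[0,0,0.8,0,0,0,-1],[0,0,0.25,0,0,0,-1]]]'
python3 -m pendant '[[[0,0,0,0,0,0,-1],[0,0,0,0,0,0,0.1],[0,0,0,0,0,0,0.1],[0,0,0,0,0,0,0.1],[0,0,0,0,0,0,0.1],[0,0,-0.5,0,0,0,0.1],[0,0,-1,0,0,0,0.1],[0,0,-1,0,0,0,0.1]]]'
python3 -m pendant '[[[0,0,-1,0,0,0,0.4],[0,0,-1,0,0,0,0.4],[0,0,-1,0,0,0,0.4],[0,0,-1,0,0,1,0.4],[0,0,0,0,0,1,0.4],[0,0,0,0,0,1,0.4],[0,0,0,0,0,1,0.4],[0,0,0,0,0,1,0.4]]]'
python3 -m pendant '[[[0,0,0,0,0,1,0.4],[0,0,0,0,0,1,0.4],[0,0,0,0,0,1,0.4],[0,0,0,0,0,1,0.4],[0,0,0,0,0,1,0.4],[0,0,0,0,0,1,0.4],[0,0,0,0,0,1,0.4],[0,0,0,0,0,1,0.4]]]' >/dev/null
python3 -m pendant '[[[0,0,0,0,0,1,0.4],[0,0,0,0,0,1,0.4],[0,0,0,0,0,1,0.4],[0,0,0,0,0,1,0.4],[0,0,0,0,0,1,0.4],[0,0,0,0,0,1,0.4],[0,0,0,0,0,1,0.4],[0,0,0,0,0,1,0.4]]]' >/dev/null
python3 -m pendant '[[[0,0,0,0,0,1,0.4],[0,0,0,0,0,0,0.4],[0,0,0,0,0,0,0.4],[0,0,0,0,0,0,0.4],[0,0,0,0,0,0,0.4],[0,0,0,0,0,0,0.4],[0,0,0,0,0,0,0.4],[0,0,0,0,0,0,0.4]]]'
python3 - <<'E'
from h import *
goal([.5035,-.3868,.059],down(174.3))
from plant import vision
t=vision.capture("top"); np.savez("top2.npz",**t); cv2.imwrite("pics/top2.png",cv2.resize(t["frame"][130:300,100:520],None,fx=1.9,fy=1.9))
E
```

```text
time_s: 36.25
tcp_pos: [0.4674, 0.2839, 0.0308]
eef_rot: [179.9, -0.1, -97.8]
contact_force: [0.5, 0.3, -0.5]
gripper_width: 0.0391
gripper_force: 20.0
time_s: 37.05
tcp_pos: [0.4678, 0.2843, 0.0831]
eef_rot: [180.0, -0.0, -97.7]
contact_force: [0.1, 1.5, 0.5]
gripper_width: 0.0482
gripper_force: 0.0
time_s: 37.85
tcp_pos: [0.4678, 0.2844, 0.163]
eef_rot: [-180.0, 0.1, -117.9]
contact_force: [0.5, -0.8, -0.2]
gripper_width: 0.061
gripper_force: 0.0
time_s: 40.25
tcp_pos: [0.4678, 0.2844, 0.1619]
eef_rot: [-180.0, -0.0, 174.3]
contact_force: [0.2, 0.5, 1.2]
gripper_width: 0.0614
gripper_force: 0.0
turn [-0.   -0.   -0.01] shift before [ -5.13 -33.22   5.15] after [ -5.11 -33.22   5.15]
```

View pics/top2.png

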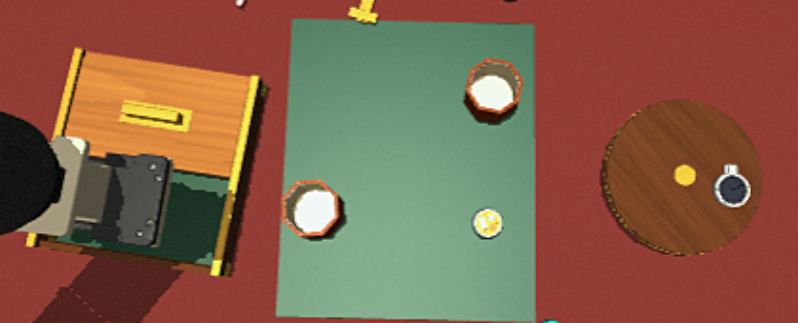

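Crop of the top view: the cover is open and only the blue watch is left on the turntable at (733,190). The left cup has been knocked toward the box and is now at (312,208).

```bash

python3 -m pendant '[[[-0.16,-1,0,0,0,0,0.4],[-0.16,-1,0,0,0,0,0.4],[-0.16,-1,0,0,0,0,0.4],[-0.16,-1,0,0,0,0,0.4],[-0.16,-1,0,0,0,0,0.4],[-0.16,-1,0,0,0,0,0.4],[-0.16,-1,0,0,0,0,0.4],[-0.16,-1,0,0,0,0,0.4]]]' >/dev/null
python3 -m pendant '[[[-0.16,-1,0,0,0,0,0.4],[-0.16,-1,0,0,0,0,0.4],[-0.16,-1,0,0,0,0,0.4],[-0.16,-1,0,0,0,0,0.4],[-0.16,-1,0,0,0,0,0.4],[-0.16,-1,0,0,0,0,0.4],[-0.16,-1,0,0,0,0,0.4],[-0.16,-1,0,0,0,0,0.4]]]' >/dev/null
python3 -m pendant '[[[-0.16,-1,0,0,0,0,0.4],[-0.16,-1,0,0,0,0,0.4],[-0.16,-1,0,0,0,0,0.4],[-0.16,-1,0,0,0,0,0.4],[-0.16,-1,0,0,0,0,0.4],[-0.16,-1,0,0,0,0,0.4],[-0.16,-1,0,0,0,0,0.4],[-0.16,-1,0,0,0,0,0.4]]]' >/dev/null
python3 -m pendant '[[[-0.16,-1,0,0,0,0,0.4],[-0.16,-1,0,0,0,0,0.4],[-0.16,-1,0,0,0,0,0.4],[-0.16,-1,0,0,0,0,0.4],[-0.16,-1,0,0,0,0,0.4],[-0.16,-1,0,0,0,0,0.4],[-0.16,-1,0,0,0,0,0.4],[-0.16,-1,0,0,0,0,0.4]]]' >/dev/null
python3 -m pendant '[[[0,-0.7,0,0,0,0,0.2],[0,-0.52,0,0,0,0,0.2],[0,0,0.3,0,0,0,0.2],[0,0,0.3,0,0,0,0.2],[0,0,0.3,0,0,0,0.2],[0,0,0,0,0,0,0.2],[0,0,0,0,0,0,0.2],[0,0,0,0,0,0,0.2]]]'
python3 - <<'E'
from h import *
goal([.5035,-.3868,.059],down(174.3))
E
```

```text
time_s: 44.3
tcp_pos: [0.5036, -0.3866, 0.1442]
eef_rot: [-180.0, 0.0, 174.3]
contact_force: [0.4, 0.0, -0.3]
gripper_width: 0.0526
gripper_force: 0.0
turn [-0.    0.01 -0.  ] shift before [ 0.   -0.01  4.26] after [ 0.   -0.01  4.26]
```

```bash

python3 -m pendant '[[[0,0,0.6,0,0,0,0.2],[0,0,0.6,0,0,0,0.2],[0,0,0.6,0,0,0,0.2],[0,0,0.6,0,0,0,0.2],[0,0,0.6,0,0,0,0.2],[0,0,0.6,0,0,0,0.2],[0,0,0.65,0,0,0,0.2],[0,0,0,0,0,0,0.2]]]'
python3 -m pendant '[[[0,0,0,0,0,0,-1],[0,0,0,0,0,0,-1],[0,0,0,0,0,0,-1],[0,0,0,0,0,0,-1],[0,0,0,0,0,0,-1],[0,0,0,0,0,0,-1],[0,0,-0.3,0,0,0,-1],[0,0,-0.7,0,0,0,-1]]]' 20
python3 -m pendant '[[[0,0,-1,0,0,0,-1],[0,0,-1,0,0,0,-1],[0,0,-1,0,0,0,-1],[0,0,-1,0,0,-1,-1],[0,0,-0.5,0,0,-1,-1],[0,0,0,0,0,-1,-1],[0,0,0,0,0,-1,-1],[0,0,0,0,0,-1,-1]]]'
python3 -m pendant '[[[0,0,0,0,0,-1,-1],[0,0,0,0,0,-1,-1],[0,0,0,0,0,-1,-1],[0,0,0,0,0,-1,-1],[0,0,0,0,0,-1,-1],[0,0,0,0,0,-1,-1],[0,0,0,0,0,-1,-1],[0,0,0,0,0,-1,-1]]]' >/dev/null
python3 -m pendant '[[[0,0,0,0,0,-1,-1],[0,0,0,0,0,-1,-1],[0,0,0,0,0,-1,-1],[0,0,0,0,0,-1,-1],[0,0,0,0,0,-1,-1],[0,0,0,0,0,-1,-1],[0,0,0,0,0,-1,-1],[0,0,0,0,0,-1,-1]]]' >/dev/null
python3 -m pendant '[[[0,0,0,0,0,-1,-1],[0,0,0,0,0,0,-1],[0,0,0,0,0,0,-1],[0,0,0,0,0,0,-1],[0,0,0,0,0,0,-1],[0,0,0,0,0,0,-1],[0,0,0,0,0,0,-1],[0,0,0,0,0,0,-1]]]'
python3 - <<'E'
from h import *
goal([*box(-.055,-.062),.17],down(-97.7))
E
```

```text
time_s: 45.1
tcp_pos: [0.5032, -0.3869, 0.058]
eef_rot: [-180.0, -0.0, 174.3]
contact_force: [-0.4, 0.6, 0.2]
gripper_width: 0.0524
gripper_force: 0.0
time_s: 45.9
tcp_pos: [0.5025, -0.3865, 0.0786]
eef_rot: [180.0, -0.1, 174.3]
contact_force: [-0.1, 0.8, -1.5]
gripper_width: 0.039
gripper_force: 20.0
time_s: 46.7
tcp_pos: [0.5035, -0.387, 0.1707]
eef_rot: [-179.9, 0.1, -165.6]
contact_force: [-0.2, -0.2, -0.3]
gripper_width: 0.0392
gripper_force: 20.0
time_s: 49.1
tcp_pos: [0.5032, -0.3869, 0.1689]
eef_rot: [180.0, 0.0, -97.7]
contact_force: [0.1, -0.0, -0.4]
gripper_width: 0.0392
gripper_force: 20.0
turn [ 0.    0.   -0.01] shift before [-29.92   6.27  -0.05] after [-29.92   6.24  -0.06]
```

```bash

python3 -m pendant '[[[-0.93,0.19,0,0,0,0,-1],[-0.93,0.2,0,0,0,0,-1],[-0.93,0.19,0,0,0,0,-1],[-0.93,0.2,0,0,0,0,-1],[-0.93,0.19,0,0,0,0,-1],[-0.93,0.2,0,0,0,0,-1],[-0.93,0.19,0,0,0,0,-1],[-0.93,0.2,0,0,0,0,-1]]]' | grep -E "tcp|width"
python3 -m pendant '[[[-0.93,0.19,0,0,0,0,-1],[-0.93,0.2,0,0,0,0,-1],[-0.93,0.19,0,0,0,0,-1],[-0.93,0.2,0,0,0,0,-1],[-0.93,0.19,0,0,0,0,-1],[-0.93,0.2,0,0,0,0,-1],[-0.93,0.19,0,0,0,0,-1],[-0.93,0.2,0,0,0,0,-1]]]' | grep -E "tcp|width"
python3 -m pendant '[[[-0.93,0.19,0,0,0,0,-1],[-0.93,0.2,0,0,0,0,-1],[-0.93,0.19,0,0,0,0,-1],[-0.93,0.2,0,0,0,0,-1],[-0.93,0.19,0,0,0,0,-1],[-0.93,0.2,0,0,0,0,-1],[-0.93,0.19,0,0,0,0,-1],[-0.93,0.2,0,0,0,0,-1]]]' | grep -E "tcp|width"
python3 -m pendant '[[[-0.93,0.19,0,0,0,0,-1],[-0.93,0.2,0,0,0,0,-1],[-0.93,0.19,0,0,0,0,-1],[-0.93,0.2,0,0,0,0,-1],[-0.93,0.19,0,0,0,0,-1],[-0.93,0.2,0,0,0,0,-1],[-0.93,0.19,0,0,0,0,-1],[-0.93,0.2,0,0,0,0,-1]]]' | grep -E "tcp|width"
python3 -m pendant '[[[-0.16,0,0,0,0,0,-1],[0,0,0,0,0,0,-1],[0,0,0,0,0,0,-1],[0,0,0.5,0,0,0,-1],[0,0,0.5,0,0,0,-1],[0,0,0,0,0,0,-1],[0,0,0,0,0,0,-1],[0,0,0,0,0,0,-1]]]'
python3 - <<'E'
from h import *
goal([*box(-.055,-.062),.032],down(-97.7))
E
```

```text
tcp_pos: [0.4921, -0.2339, 0.169]
gripper_width: 0.0392
tcp_pos: [0.4811, -0.0824, 0.1691]
gripper_width: 0.0393
tcp_pos: [0.4701, 0.0691, 0.1691]
gripper_width: 0.0395
tcp_pos: [0.4592, 0.2207, 0.1691]
gripper_width: 0.0392
time_s: 53.1
tcp_pos: [0.4604, 0.2228, 0.149]
eef_rot: [-180.0, -0.0, -97.7]
contact_force: [0.5, -0.3, -0.5]
gripper_width: 0.0391
gripper_force: 20.0
turn [-0.   -0.   -0.01] shift before [-0.    0.03  5.85] after [-0.    0.03  5.85]
```

```bash

python3 -m pendant '[[[0,0.03,0.8,0,0,0,-1],[0,0,0.8,0,0,0,-1],[0,0,0.8,0,0,0,-1],[0,0,0.8,0,0,0,-1],[0,0,0.8,0,0,0,-1],[0,0,0.8,0,0,0,-1],[0,0,0.8,0,0,0,-1],[0,0,0.25,0,0,0,-1]]]'
python3 -m pendant '[[[0,0,0,0,0,0,-1],[0,0,0,0,0,0,0.1],[0,0,0,0,0,0,0.1],[0,0,0,0,0,0,0.1],[0,0,0,0,0,0,0.1],[0,0,-0.5,0,0,0,0.1],[0,0,-1,0,0,0,0.1],[0,0,-1,0,0,0,0.1]]]'
python3 -m pendant '[[[-1,0,-1,0,0,0,0.1],[-1,0,-1,0,0,0,0.1],[-1,0,-1,0,0,0,0.1],[-1,0,-1,0,0,0,0.1],[-1,0,-1,0,0,0,0.1],[-1,0,-1,0,0,0,0.1],[-1,0,-1,0,0,0,0.1],[0,0,0,0,0,0,0.1]]]'
python3 - <<'E'
from h import *
c,s=wrist("w3"); import pickle; pickle.dump((c,s),open("w3.pkl","wb"))
goal([*box(.0505,0),.074],down(-97.7))
E
```

```text
time_s: 53.9
tcp_pos: [0.4592, 0.2225, 0.0309]
eef_rot: [179.9, -0.1, -97.8]
contact_force: [1.3, 0.2, 0.3]
gripper_width: 0.039
gripper_force: 20.0
time_s: 54.7
tcp_pos: [0.4595, 0.2228, 0.083]
eef_rot: [180.0, -0.0, -97.7]
contact_force: [-0.4, 1.0, -0.2]
gripper_width: 0.0484
gripper_force: 0.0
time_s: 55.5
tcp_pos: [0.4797, 0.3645, 0.2257]
eef_rot: [-179.8, 0.3, -97.6]
contact_force: [-0.3, -0.2, -1.0]
gripper_width: 0.048
gripper_force: 0.0
turn [-0.02  0.04  0.01] shift before [ 3.99 -5.25  7.49] after [ 3.97 -5.27  7.49]
```

View pics/w3.png

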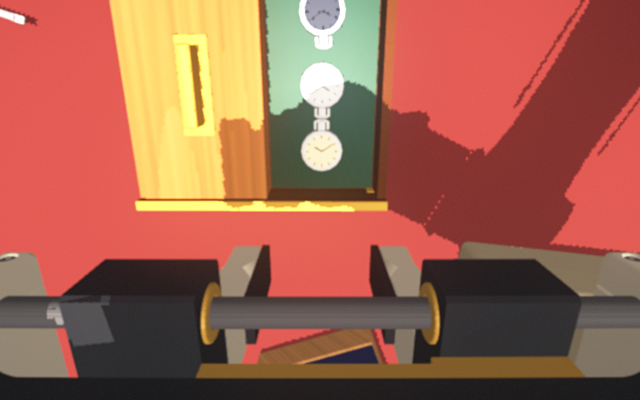

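Wrist view 3: all three watches lie in the compartment at (322,12), (322,85) and (322,150). The handle is at about (195,85). Next I shut the cover.

```bash
python3 - <<'E'
from h import *
import pickle; c,s=pickle.load(open("w3.pkl","rb")); P=cloud(c,s)
m=np.zeros(P.shape[:2],bool); m[20:150,160:230]=1; m&=(P[...,2]>.062)&(P[...,2]<.08)
ct,sz,a=cv2.minAreaRect(P[m][:,:2].astype(np.float32)); print("handle",ct,sz,a)
b=R.from_euler("z",-YB,degrees=True).as_matrix()[:2,:2]@(np.array(ct)-CTR); print("box frame",b,"joint",b[0]+.056)
goal([*ct,.074],down(-97.7))
E
```

```text
handle (0.5724637508392334, 0.27109387516975403) (0.063626728951931, 0.013327185995876789) 82.35018920898438
box frame [0.05030458 0.00084158] joint 0.1063045768130273
turn [-0.02  0.04  0.01] shift before [ 3.95 -5.24  7.49] after [ 3.93 -5.26  7.49]
```

```bash

python3 -m pendant '[[[0.49,-0.65,0.4,0,0,0,0.1],[0.49,-0.66,0.4,0,0,0,0.1],[0.49,-0.65,0.4,0,0,0,0.1],[0.49,-0.66,0.4,0,0,0,0.1],[0.49,-0.65,0.4,0,0,0,0.1],[0.49,-0.66,0.4,0,0,0,0.1],[0.49,-0.65,0.4,0,0,0,0.1],[0.49,-0.66,0.4,0,0,0,0.1]]]'
python3 -m pendant '[[[0,0,0,0,0,0,0.1],[0,0,0.7,0,0,0,0.1],[0,0,0.7,0,0,0,0.1],[0,0,0.7,0,0,0,0.1],[0,0,0.7,0,0,0,0.1],[0,0,0.7,0,0,0,0.1],[0,0,0.7,0,0,0,0.1],[0,0,0,0,0,0,0.1]]]'
python3 -m pendant '[[[0,0,0,0,0,0,-1],[0,0,0,0,0,0,-1],[0,0,0,0,0,0,-1],[0,0,0,0,0,0,-1],[0,0,0,0,0,0,-1],[0,0,0,0,0,0,-1],[0,0,0,0,0,0,-1],[0,0,0,0,0,0,-1]]]' 20
python3 -m pendant '[[[0,0.66,0,0,0,0,-1],[0,0.66,0,0,0,0,-1],[0,0.66,0,0,0,0,-1],[0,0.66,0,0,0,0,-1],[0,0.66,0,0,0,0,-1],[0,0.66,0,0,0,0,-1],[0,0.66,0,0,0,0,-1],[0,0.66,0,0,0,0,-1]]]'
python3 -m pendant '[[[0,0.05,0,0,0,0,-1],[0,0.05,0,0,0,0,-1],[0,0,0,0,0,0,-1],[0,0,0,0,0,0,-1],[0,0,0,0,0,0,-1],[0,0,0,0,0,0,-1],[0,0,0,0,0,0,-1],[0,0,0,0,0,0,-1]]]'
python3 - <<'E'
from h import *
from plant import r
s=r.get_state(); b=R.from_euler("z",-YB,degrees=True).as_matrix()[:2,:2]@(s["tcp_pos"][:2]-CTR); print(b[0]+.056)
E
```

```text
time_s: 56.35
tcp_pos: [0.5727, 0.2688, 0.1572]
eef_rot: [180.0, -0.0, -97.8]
contact_force: [0.1, 0.3, -0.7]
gripper_width: 0.0481
gripper_force: 0.0
time_s: 57.15
tcp_pos: [0.5705, 0.2692, 0.0713]
eef_rot: [179.8, -0.2, -97.7]
contact_force: [-0.0, 0.0, -0.3]
gripper_width: 0.0481
gripper_force: 0.0
time_s: 57.95
tcp_pos: [0.572, 0.27, 0.0744]
eef_rot: [-180.0, 0.0, -97.7]
contact_force: [-0.1, -1.1, 4.0]
gripper_width: 0.012
gripper_force: 20.0
time_s: 58.75
tcp_pos: [0.4666, 0.2844, 0.0744]
eef_rot: [-179.9, 0.0, -97.7]
contact_force: [37.5, -6.4, -13.0]
gripper_width: 0.0123
gripper_force: 20.6
time_s: 59.55
tcp_pos: [0.467, 0.2843, 0.0744]
eef_rot: [-179.8, 0.0, -97.7]
contact_force: [16.2, -5.5, -2.2]
gripper_width: 0.012
gripper_force: 20.0
1.6286073689794622e-05
```

```bash

python3 -m pendant '[[[0,-0.03,0,0,0,0,0.1],[0,0,0,0,0,0,0.1],[0,0,0,0,0,0,0.1],[0,0,0,0,0,0,0.1],[0,0,-1,0,0,0,0.1],[0,0,-1,0,0,0,0.1],[0,0,-1,0,0,0,0.1],[0,0,-1,0,0,0,0.1]]]'
python3 -m pendant '[[[1,-0.35,-1,0,0,0,0.9],[1,-0.35,-1,0,0,0,0.9],[1,-0.35,-1,0,0,0,0.9],[1,-0.35,-1,0,0,0,0.9],[1,-0.35,-1,0,0,0,0.9],[1,-0.35,0,0,0,0,0.9],[1,-0.35,0,0,0,0,0.9],[1,-0.35,0,0,0,0,0.9]]]'
python3 -m pendant '[[[1,-0.35,0,0,0,0,0.9],[1,-0.35,0,0,0,0,0.9],[1,-0.35,0,0,0,0,0.9],[1,-0.35,0,0,0,0,0.9],[1,-0.35,0,0,0,0,0.9],[1,-0.35,0,0,0,0,0.9],[1,-0.35,0,0,0,0,0.9],[0,0,0,0,0,-1,0.9]]]'
python3 -m pendant '[[[0,0,0,0,0,-1,0.9],[0,0,0,0,0,-1,0.9],[0,0,0,0,0,-1,0.9],[0,0,0,0,0,-1,0.9],[0,0,0,0,0,-1,0.9],[0,0,0,0,0,-1,0.9],[0,0,0,0,0,-1,0.9],[0,0,0,0,0,-1,0.9]]]' >/dev/null
python3 -m pendant '[[[0,0,0,0,0,-1,0.9],[0,0,0,0,0,-1,0.9],[0,0,0,0,0,-1,0.9],[0,0,0,0,0,-1,0.9],[0,0,0,0,0,-1,0.9],[0,0,0,0,0,-1,0.9],[0,0,0,0,0,-1,0.9],[0,0,0,0,0,-1,0.9]]]' >/dev/null
python3 -m pendant '[[[0,0,0,0,0,-1,0.9],[0,0,0,0,0,-1,0.9],[0,0,0,0,0,-1,0.9],[0,0,0,0,0,-1,0.9],[0,0,0,0,0,-1,0.9],[0,0,0,0,0,0,0.9],[0,0,0,0,0,0,0.9],[0,0,0,0,0,0,0.9]]]'
python3 - <<'E'
from h import *
c,s=wrist("w4"); import pickle; pickle.dump((c,s),open("w4.pkl","wb")); print(s["joints"].round(1))
E
```

```text
time_s: 60.35
tcp_pos: [0.4652, 0.2843, 0.1546]
eef_rot: [180.0, -0.0, -97.7]
contact_force: [0.3, 0.3, 0.8]
gripper_width: 0.048
gripper_force: 0.0
time_s: 61.15
tcp_pos: [0.4993, 0.1176, 0.254]
eef_rot: [180.0, 0.0, -97.7]
contact_force: [0.8, 1.2, 0.5]
gripper_width: 0.0834
gripper_force: 0.0
time_s: 61.95
tcp_pos: [0.5292, -0.0286, 0.2536]
eef_rot: [180.0, -0.0, -93.8]
contact_force: [-0.4, 0.1, 0.2]
gripper_width: 0.0835
gripper_force: 0.0
time_s: 64.35
tcp_pos: [0.5292, -0.027, 0.2539]
eef_rot: [-180.0, 0.0, -9.8]
contact_force: [-0.2, -0.0, 1.1]
gripper_width: 0.0832
gripper_force: 0.0
[ 18.3   6.6 -17.1  -0.  -66.3  61.9]
```

View pics/w4.png

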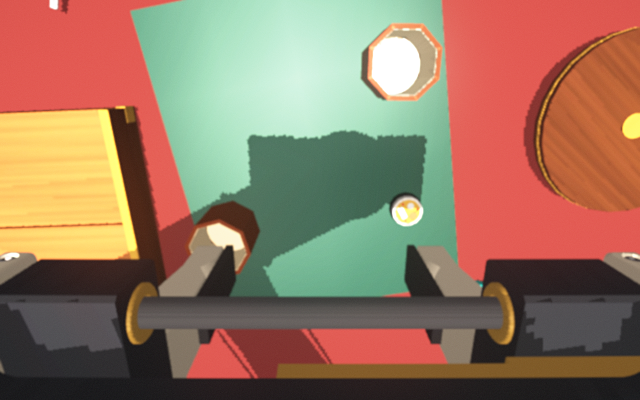

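Wrist view 4: the right cup's rim is at (404,62). The opened watch is at (407,210), and the left cup at (222,240) is partly hidden by a finger.

```bash
cat >> h.py <<'E'
def octa(c,s,roi,z0=.055,z1=.066,zp=.06):
    """centre and flat direction (deg, mod 45) of the rim seen within roi (u0,u1,v0,v1)"""
    P=cloud(c,s); m=np.zeros(P.shape[:2],bool); u0,u1,v0,v1=roi; m[v0:v1,u0:u1]=1; m&=(P[...,2]>z0)&(P[...,2]<z1)
    v,u=np.nonzero(m); q=plane(c,np.c_[u,v],zp,s)[:,:2]; o=np.median(q,0); q=q[np.linalg.norm(q-o,axis=1)<.05]
    th=np.arange(0,45,.5); W=[]
    for t in th:
        a=np.radians(t+45*np.arange(4)); pr=q@np.array([np.cos(a),np.sin(a)]); W.append((np.percentile(pr,99.5,0)-np.percentile(pr,.5,0)))
    W=np.array(W); i=W.sum(1).argmin(); a=np.radians(th[i]+45*np.arange(4)); n=np.array([np.cos(a),np.sin(a)]); pr=q@n
    mid=(np.percentile(pr,99.5,0)+np.percentile(pr,.5,0))/2; ctr=np.linalg.lstsq(n.T,mid,rcond=None)[0]
    print("octa n",len(q),"ctr",ctr.round(4),"flat",th[i],"widths",W[i].round(4),"contrast",(W.sum(1).max()-W.sum(1).min()).round(4)); return ctr,th[i]
E
python3 - <<'E'
from h import *
import pickle; c,s=pickle.load(open("w4.pkl","rb"))
octa(c,s,(355,450,15,110))
octa(c,s,(180,262,190,290))
P=cloud(c,s); m=np.zeros(P.shape[:2],bool); m[190:232,385:430]=1; m&=(P[...,2]>.011)&(P[...,2]<.022)
(x,y),rr=cv2.minEnclosingCircle(P[m][:,:2].astype(np.float32)); print("open",x,y,rr,P[m].mean(0))
t=dict(np.load("top2.npz")); octa(t,None,(245,300,215,265)); octa(t,None,(335,390,150,205))
m=np.zeros((400,640),bool); P=cloud(t); m[230:265,340:375]=1; m&=(P[...,2]>.011)&(P[...,2]<.022); print(cv2.minEnclosingCircle(P[m][:,:2].astype(np.float32)))
E
```

```text
octa n 1454 ctr [ 0.6147 -0.1156] flat 35.5 widths [0.0622 0.0626 0.0626 0.0615] contrast 0.0112
octa n 717 ctr [0.4744 0.0854] flat 8.0 widths [0.0632 0.0621 0.0638 0.0521] contrast 0.0096
open 0.4625495374202728 -0.11316431313753128 0.01667613349854946 [ 0.46333388 -0.1128378   0.01650149]
octa n 213 ctr [0.4699 0.0867] flat 2.5 widths [0.0612 0.0619 0.0611 0.0616] contrast 0.0096
octa n 210 ctr [ 0.6142 -0.1162] flat 36.5 widths [0.0622 0.0617 0.0624 0.0625] contrast 0.0082
((0.46086809039115906, -0.11443956941366196), 0.016492502763867378)
```

```bash
cat >> h.py <<'E'
def tilt(phi,th): return down(phi)@R.from_euler('y',th,degrees=True).as_matrix()
def at(p,Rg,back=0): return np.asarray(p)-Rg[:,2]*(.003+back)
E
python3 - <<'E'
from h import *
Rg=tilt(-9,35); goal(at([.6145,-.1158,.038],Rg,.09),Rg); print(at([.6145,-.1158,.038],Rg,.09))
E
```

```text
turn [ 0.06  8.75 -0.19] shift before [2.29 3.69 6.99] after [-2.18  3.72  7.01]
[ 0.56181413 -0.10745538  0.11418114]
```

```bash

python3 -m pendant '[[[0,0,0,0,0,-0.19,1],[0,0,0,0,1,0,1],[0,0,0,0,1,0,1],[0,0,0,0,1,0,1],[0,0,0,0,1,0,1],[0,0,0,0,1,0,1],[0,0,0,0,1,0,1],[0,0,0,0,1,0,1]]]' 30
python3 -m pendant '[[[-0.31,0.53,0,0,1,0,1],[-0.31,0.53,1,0,0.75,0,1],[-0.31,0.53,1,0,0,0,1],[-0.31,0.53,1,0,0,0,1],[-0.31,0.53,1,0,0,0,1],[-0.31,0.53,1,0,0,0,1],[-0.31,0.53,1,0,0,0,1],[0,0,0,0,0,0,1]]]'
python3 - <<'E'
from h import *
from plant import r
Rg=tilt(-9,35); p=[.6145,-.1158,.038]; goal(at(p,Rg,.06),Rg); goal(at(p,Rg),Rg); print(r.get_state()["joints"].round(1))
E
```

```text
time_s: 65.2
tcp_pos: [0.5293, -0.0261, 0.2545]
eef_rot: [-179.9, -28.2, -8.9]
contact_force: [0.8, -1.6, 1.5]
gripper_width: 0.0875
gripper_force: 0.0
time_s: 66.0
tcp_pos: [0.5648, -0.1158, 0.1821]
eef_rot: [-178.8, -29.7, -9.0]
contact_force: [-0.1, -0.7, 0.3]
gripper_width: 0.0876
gripper_force: 0.0
turn [-0.29  1.33 -0.02] shift before [-1.73 -0.3   4.34] after [-2.12 -0.39  4.16]
turn [-0.29  1.33 -0.02] shift before [-1.45 -0.24  7.33] after [-2.12 -0.39  7.16]
[ -0.6   0.6 -58.2  61.6  -3.4  21.1]
```

The arm's elbow limit blocks a radial tilt here, so I'll tilt sideways instead (φ≈-99°).

```bash

python3 -m pendant '[[[0,0,-0.5,0,-0.93,0,1],[0,0,-0.5,0,-0.93,0,1],[0,0,-0.5,0,-0.93,0,1],[0,0,-0.5,0,-0.93,0,1],[0,0,0,0,-0.93,0,1],[0,0,0,0,-0.93,0,1],[0,0,0,0,-0.93,0,1],[0,0,0,0,-0.9,0,1]]]'
python3 -m pendant '[[[0,0,0,0,0,1,1],[0,0,0,0,0,1,1],[0,0,0,0,0,1,1],[0,0,0,0,0,1,1],[0,0,0,0,0,1,1],[0,0,0,0,0,1,1],[0,0,0,0,0,1,1],[0,0,0,0,0,1,1]]]' >/dev/null
python3 -m pendant '[[[0,0,0,0,0,1,1],[0,0,0,0,0,1,1],[0,0,0,0,0,1,1],[0,0,0,0,0,1,1],[0,0,0,0,0,1,1],[0,0,0,0,0,1,1],[0,0,0,0,0,1,1],[0,0,0,0,0,1,1]]]' >/dev/null
python3 -m pendant '[[[0,0,0,0,0,1,1],[0,0,0,0,0,1,1],[0,0,0,0,0,1,1],[0,0,0,0,0,1,1],[0,0,0,0,0,1,1],[0,0,0,0,0,1,1],[0,0,0,0,0,0,1],[0,0,0,0,0,0,1]]]'
python3 - <<'E'
from h import *
from plant import r
Rg=tilt(-99,45); p=[.6145,-.1158,.038]; goal([.6145,-.02,.2],down(-99));goal(at(p,Rg,.09),Rg); print(at(p,Rg,.09),r.get_state()["joints"].round(1))
E
```

```text
time_s: 66.8
tcp_pos: [0.5667, -0.1399, 0.2241]
eef_rot: [178.8, -7.2, -9.7]
contact_force: [-0.4, -0.3, 0.5]
gripper_width: 0.0872
gripper_force: 0.0
time_s: 69.2
tcp_pos: [0.5666, -0.1406, 0.2235]
eef_rot: [-172.7, -1.5, -97.8]
contact_force: [0.2, 0.3, 0.2]
gripper_width: 0.0876
gripper_force: 0.0
turn [-1.82 -0.35  0.32] shift before [-6.33 -1.41  1.2 ] after [-6.33 -1.42  1.17]
turn [-1.84 10.88 -0.41] shift before [-5.   -1.51  6.1 ] after [-7.69 -2.17  0.78]
[ 0.62478728 -0.0508487   0.10376093] [  7.3   8.9 -20.7   4.1 -53.9 -17.3]
```

```bash

python3 -m pendant '[[[0,0,0,-0.91,-0.17,0.16,1],[0,0,0,-0.91,-0.17,0.16,1],[-1,-0.23,0.2,0,0,0,1],[-1,-0.23,0.2,0,0,0,1],[-1,-0.23,0.2,0,0,0,1],[-1,-0.23,0.2,0,0,0,1],[-1,-0.23,0.2,0,0,0,1],[-1,-0.23,0.2,0,0,0,1]]]'
python3 -m pendant '[[[0,0,0,0,0.95,0,1],[0,0,0,0,0.95,0,1],[0,0,0,0,0.95,0,1],[0,0,0,0,0.95,0,1],[0,0,0,0,0.95,0,1],[0,0,0,0,0.95,0,1],[0,0,0,0,0.95,0,1],[0,0,0,0,0.95,0,1]]]' >/dev/null
python3 -m pendant '[[[0,0,0,0,0.95,0,1],[0,0,0,0,0.95,0,1],[0,0,0,0,0.95,0,1],[0,0,0,0,0.8,0,1],[0,0,0,0,0,0,1],[0,0,0,0,0,0,1],[0,0,0,0,0,0,1],[0,0,0,0,0,0,1]]]'
python3 - <<'E'
from h import *
from plant import r
Rg=tilt(-99,45); p=[.6145,-.1158,.038]; goal(at(p,Rg,.07),Rg); print(r.get_state()["joints"].round(1))
E
```

```text
time_s: 70.0
tcp_pos: [0.6134, -0.0259, 0.1989]
eef_rot: [180.0, -0.0, -99.1]
contact_force: [0.3, -0.8, -0.1]
gripper_width: 0.0876
gripper_force: 0.0
time_s: 71.6
tcp_pos: [0.6132, -0.0275, 0.1996]
eef_rot: [-180.0, -45.0, -99.2]
contact_force: [1.0, 0.6, 0.7]
gripper_width: 0.0876
gripper_force: 0.0
turn [ 0.03  0.01 -0.04] shift before [-2.64 -0.76  5.14] after [-2.64 -0.76  5.14]
[ 32.2  28.2 -20.1  32.9 -77.4 -59.3]
```

```bash

python3 -m pendant '[[[-0.38,-0.11,0.73,0,0,0,1],[-0.38,-0.11,0.73,0,0,0,1],[-0.38,-0.11,0.73,0,0,0,1],[-0.38,-0.11,0.73,0,0,0,1],[-0.38,-0.11,0.73,0,0,0,1],[-0.38,-0.11,0.73,0,0,0,1],[-0.36,-0.1,0.73,0,0,0,1],[0,0,0,0,0,0,1]]]'
python3 -m pendant '[[[0,0,0.5,0,0,0,1],[0,0,0.5,0,0,0,1],[0,0,0.5,0,0,0,1],[0,0,0.5,0,0,0,1],[0,0,0.5,0,0,0,1],[0,0,0.5,0,0,0,1],[0,0,0.5,0,0,0,1],[0,0,0,0,0,0,1]]]'
python3 - <<'E'
from h import *
Rg=tilt(-99,45); p=[.6145,-.1158,.038]; goal(at(p,Rg),Rg)
c,s=wrist("w5"); P=cloud(c,s)
E
python3 -m pendant '[[[0,0,0,0,0,0,-1],[0,0,0,0,0,0,-1],[0,0,0,0,0,0,-1],[0,0,0,0,0,0,-1],[0,0,0,0,0,0,-1],[0,0,0,0,0,0,-1],[0,0,0,0,0,0,-1],[0,0,0,0,0,0,-1]]]' 30
```

```text
time_s: 72.4
tcp_pos: [0.6212, -0.0656, 0.0871]
eef_rot: [179.7, -45.2, -99.0]
contact_force: [-0.4, -0.1, 0.5]
gripper_width: 0.0874
gripper_force: 0.0
time_s: 73.2
tcp_pos: [0.6134, -0.1145, 0.039]
eef_rot: [179.8, -45.1, -99.1]
contact_force: [0.3, 0.3, -0.1]
gripper_width: 0.0878
gripper_force: 0.0
turn [ 0.06 -0.03 -0.02] shift before [ 0.   -0.06 -0.08] after [ 0.   -0.06 -0.08]
time_s: 74.05
tcp_pos: [0.6149, -0.1129, 0.0402]
eef_rot: [-180.0, -45.0, -99.1]
contact_force: [0.2, 2.4, 2.8]
gripper_width: 0.0615
gripper_force: 30.0
```

```bash

python3 -m pendant '[[[0.35,0,-0.35,0,0,0,-1],[0.35,0,-0.35,0,0,0,-1],[0.35,0,-0.35,0,0,0,-1],[0.35,0,-0.35,0,0,0,-1],[0.35,0,-0.35,0,0,0,-1],[0.35,0,-0.35,0,0,0,-1],[0.35,0,-0.35,0,0,0,-1],[0.35,0,-0.35,0,0,0,-1]]]'
python3 -m pendant '[[[0,0,0,0,-1,0,-1],[0,0,0,0,-1,0,-1],[0,0,0,0,-1,0,-1],[0,0,0,0,-1,0,-1],[0,0,0,0,-1,0,-1],[0,0,0,0,-1,0,-1],[0,0,0,0,-1,0,-1],[0,0,0,0,-1,0,-1]]]'
python3 -m pendant '[[[0,0,0,0,-1,0,-1],[0,0,0,0,-1,0,-1],[0,0,0,0,-1,0,-1],[0,0,0,0,-1,0,-1],[0,0,0,0,-1,0,-1],[0,0,0,0,-1,0,-1],[0,0,0,0,-1,0,-1],[0,0,0,0,-1,0,-1]]]'
python3 -m pendant '[[[0,0,0,0,-1,0,-1],[0,0,0,0,-1,0,-1],[0,0,0,0,-1,0,-1],[0,0,0,0,-1,0,-1],[0,0,0,0,-1,0,-1],[0,0,0,0,-1,0,-1],[0,0,0,0,-0.5,0,-1],[0,0,0,0,0,0,-1]]]'
python3 - <<'E'
from h import *
from plant import r
Rg=tilt(-99,-45); goal(at([.585,-.065,.06],Rg),Rg); print(r.get_state()["joints"].round(1))
c,s=wrist("w6")
E
```

```text
time_s: 74.85
tcp_pos: [0.6146, -0.1131, 0.1201]
eef_rot: [180.0, -45.1, -99.1]
contact_force: [0.4, 0.4, -0.8]
gripper_width: 0.0621
gripper_force: 30.0
time_s: 75.65
tcp_pos: [0.6143, -0.113, 0.1198]
eef_rot: [180.0, -12.9, -99.1]
contact_force: [0.1, -1.1, -1.5]
gripper_width: 0.0621
gripper_force: 30.0
time_s: 76.45
tcp_pos: [0.6145, -0.1127, 0.1199]
eef_rot: [-180.0, 19.1, -99.1]
contact_force: [0.4, -0.8, -2.0]
gripper_width: 0.062
gripper_force: 30.0
time_s: 77.25
tcp_pos: [0.614, -0.1141, 0.1181]
eef_rot: [179.8, 45.0, -99.4]
contact_force: [-0.9, -0.4, -2.2]
gripper_width: 0.0621
gripper_force: 30.0
turn [-0.02 -0.01 -0.07] shift before [0.51 1.82 3.46] after [0.5  1.82 3.46]
[-20.8  32.2   4.1 -45.  -78.   27.8]
```

View pics/w6.png

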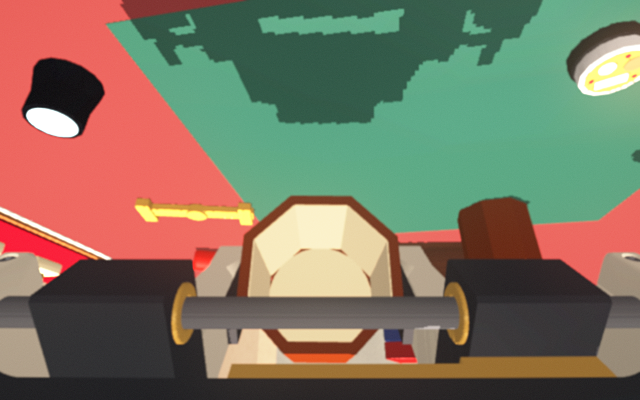

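Wrist view 6: the cup is held sideways with its mouth toward the camera at (320,270). The loupe, wrench and opened watch are well clear.

```bash

python3 -m pendant '[[[0.07,0.26,0.5,0,0,0,-1],[0.07,0.26,0.5,0,0,0,-1],[0.07,0.26,0.5,0,0,0,-1],[0.07,0.26,0.5,0,0,0,-1],[0.07,0.26,0.5,0,0,0,-1],[0.07,0.26,0.5,0,0,0,-1],[0.07,0.26,0.46,0,0,0,-1],[0,0,0,0,0,0,-1]]]'
python3 -m pendant '[[[0.15,0,0.15,0,0,0,-1],[0.15,0,0.15,0,0,0,-1],[0.15,0,0.15,0,0,0,-1],[0.15,0,0.15,0,0,0,-1],[0.15,0,0.15,0,0,0,-1],[0.15,0,0.15,0,0,0,-1],[0.05,0,0.05,0,0,0,-1],[0,0,0,0,0,0,-1]]]'
python3 -m pendant '[[[0,0,0,0,0,0,-1],[0,0,0,0,0,0,-1],[0,0,0,0,0,0,1],[0,0,0,0,0,0,1],[0,0,0,0,0,0,1],[0,0,0,0,0,0,1],[0,0,0,0,0,0,1],[0,0,0,0,0,0,1]]]'
python3 - <<'E'
from h import *
Rg=tilt(-99,45); goal(at([.585,-.065,.0315],Rg,.09),Rg)
E
```

```text
time_s: 78.1
tcp_pos: [0.5841, -0.0647, 0.0621]
eef_rot: [179.8, 45.0, -99.3]
contact_force: [0.3, 0.3, -1.4]
gripper_width: 0.0619
gripper_force: 30.0
time_s: 78.9
tcp_pos: [0.5851, -0.0659, 0.0361]
eef_rot: [179.9, 44.9, -99.2]
contact_force: [0.3, 0.5, -2.3]
gripper_width: 0.062
gripper_force: 30.0
time_s: 79.7
tcp_pos: [0.5853, -0.0659, 0.0364]
eef_rot: [180.0, 44.9, -99.2]
contact_force: [0.2, -0.4, 0.5]
gripper_width: 0.0876
gripper_force: 0.0
turn [ 1.000e-02  2.249e+01 -5.000e-02] shift before [-4.51  0.03  0.2 ] after [-0.2   0.02 -4.51]
```

```bash

python3 -m pendant '[[[0,0,-0.7,0,0,0,1],[0,0,-0.9,0,0,0,1],[0,0,-1,0,0,0,1],[0,0,-1,0,0,0,1],[0,0,-1,0,0,0,1],[0,0,-1,0,0,0,1],[0,0,-1,0,0,0,1],[-1,0,-1,0,0,0,1]]]'
python3 -m pendant '[[[-1,0,0,0,0.95,0,1],[-1,0,0,0,0.95,0,1],[0,0,0,0,0.95,0,1],[0,0,0,0,0.95,0,1],[0,0,0,0,0.95,0,1],[0,0,0,0,0.95,0,1],[0,0,0,0,0.95,0,1],[0,0,0,0,0.95,0,1]]]'
python3 -m pendant '[[[0,0,0,0,0.95,0,1],[0,0,0,0,0.95,0,1],[0,0,0,0,0.95,0,1],[0,0,0,0,0.75,0,1],[-1,0,0,0,0,0,1],[-1,0,0,0,0,0,1],[-1,0,0,0,0,0,1],[0,0,0,0,0,0,1]]]'
python3 - <<'E'
from h import *
c,s=wrist("w7"); import pickle; pickle.dump((c,s),open("w7.pkl","wb")); print(s["tcp_pos"])
P=cloud(c,s); m=(P[...,2]>.02)&(P[...,2]<.07)&(abs(P[...,0]-.585)<.06)&(abs(P[...,1]+.06)<.07)
print(m.sum(), np.percentile(P[m],[1,50,99],axis=0).round(4)); v,u=np.nonzero(m); print(u.min(),u.max(),v.min(),v.max())
q=P[m]; k=q[:,2]>.059; print(cv2.minAreaRect(q[k][:,:2].astype(np.float32)),cv2.minAreaRect(q[:,:2].astype(np.float32)))
E
```

```text
time_s: 80.5
tcp_pos: [0.5692, -0.1606, 0.1582]
eef_rot: [179.8, 44.9, -99.5]
contact_force: [0.3, 0.7, 0.2]
gripper_width: 0.0874
gripper_force: 0.0
time_s: 81.3
tcp_pos: [0.5754, -0.1303, 0.1875]
eef_rot: [-179.9, 14.4, -99.2]
contact_force: [-0.2, -0.1, -1.1]
gripper_width: 0.0872
gripper_force: 0.0
time_s: 82.1
tcp_pos: [0.5854, -0.0692, 0.1872]
eef_rot: [-179.9, 0.1, -99.1]
contact_force: [-0.1, -0.6, 0.2]
gripper_width: 0.0877
gripper_force: 0.0
[ 0.58537453 -0.06917645  0.18717357]
5605 [[ 0.5535 -0.0901  0.0309]
 [ 0.5859 -0.0595  0.0607]
 [ 0.6177 -0.0261  0.0641]]
282 359 163 248
((0.5861701965332031, -0.05718939006328583), (0.06051843613386154, 0.03547258302569389), 80.91012573242188) ((0.5861279964447021, -0.057007797062397), (0.06085130572319031, 0.06211123242974281), 80.74346923828125)
```

View pics/w7.png

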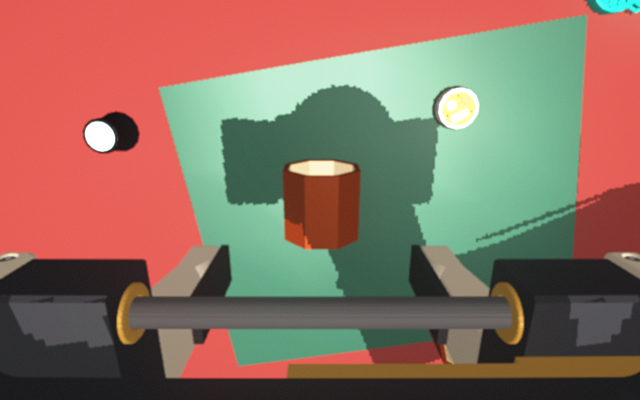

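Wrist view 7: the cup lies on a flat at (321,205) with its mouth to the top of the image. The opened watch at (457,107) is undisturbed.

```bash

python3 -m pendant '[[[-1,0,0,0,0.95,0,1],[-1,0,0,0,0.95,0,1],[-1,0,0,0,0.95,0,1],[-1,0,0,0,0.95,0,1],[0,0,0,0,0.95,0,1],[0,0,0,0,0.95,0,1],[0,0,0,0,0.95,0,1],[0,0,0,0,0.95,0,1]]]'
python3 -m pendant '[[[0,0,0,0,0.95,0,1],[0,0,0,0,0.95,0,1],[0,0,0,0,0.95,0,1],[0,0,0,0,0.8,0,1],[0,0,0,0,0,0,1],[0,0,0,0,0,0,1],[0,0,0,0,0,0,1],[0,0,0,0,0,0,1]]]'
python3 - <<'E'
from h import *
Rg=tilt(-99.1,45); goal(at([.5865,-.0552,.031],Rg,.07),Rg)
E
```

```text
time_s: 82.95
tcp_pos: [0.5978, 0.0074, 0.1789]
eef_rot: [-179.9, -30.4, -99.3]
contact_force: [-0.1, 1.0, -0.5]
gripper_width: 0.0878
gripper_force: 0.0
time_s: 83.75
tcp_pos: [0.5975, 0.008, 0.1786]
eef_rot: [-179.9, -44.8, -99.3]
contact_force: [-0.0, 0.6, 0.5]
gripper_width: 0.0877
gripper_force: 0.0
turn [ 0.01  0.06 -0.03] shift before [-2.93  0.05  3.85] after [-2.95  0.04  3.84]
```

```bash

python3 -m pendant '[[[-0.42,0.01,0.55,0,0.06,0,1],[-0.42,0.01,0.55,0,0,0,1],[-0.42,0.01,0.55,0,0,0,1],[-0.42,0.01,0.55,0,0,0,1],[-0.42,0,0.55,0,0,0,1],[-0.42,0,0.55,0,0,0,1],[-0.42,0,0.54,0,0,0,1],[0,0,0,0,0,0,1]]]'
python3 -m pendant '[[[0,0,0.5,0,0,0,1],[0,0,0.5,0,0,0,1],[0,0,0.5,0,0,0,1],[0,0,0.5,0,0,0,1],[0,0,0.5,0,0,0,1],[0,0,0.5,0,0,0,1],[0,0,0.5,0,0,0,1],[0,0,0,0,0,0,1]]]'
python3 -c "
from h import *
Rg=tilt(-99.1,45); goal(at([.5865,-.0552,.031],Rg),Rg)"
python3 -m pendant '[[[0,0,0,0,0,0,-1],[0,0,0,0,0,0,-1],[0,0,0,0,0,0,-1],[0,0,0,0,0,0,-1],[0,0,0,0,0,0,-1],[0,0,0,0,0,0,-1],[0,0,0,0,0,0,-1],[0,0,0,0,0,0,-1]]]' 30
python3 -m pendant '[[[0.35,0,-0.35,0,0,0,-1],[0.35,0,-0.35,0,0,0,-1],[0.35,0,-0.35,0,0,0,-1],[0.35,0,-0.35,0,0,0,-1],[0.35,0,-0.35,0,0,0,-1],[0.35,0,-0.35,0,0,0,-1],[0.35,0,-0.35,0,0,0,-1],[0.35,0,-0.35,0,0,0,-1]]]'
```

```text
time_s: 84.55
tcp_pos: [0.5935, -0.0048, 0.08]
eef_rot: [179.8, -45.2, -99.0]
contact_force: [0.5, 0.5, 0.2]
gripper_width: 0.0876
gripper_force: 0.0
time_s: 85.35
tcp_pos: [0.5855, -0.0544, 0.0316]
eef_rot: [179.8, -45.2, -99.1]
contact_force: [-0.4, 0.1, 0.1]
gripper_width: 0.0878
gripper_force: 0.0
turn [ 0.05 -0.04 -0.  ] shift before [ 0.   -0.05 -0.1 ] after [ 0.   -0.06 -0.1 ]
time_s: 86.15
tcp_pos: [0.5869, -0.0526, 0.0328]
eef_rot: [-180.0, -45.1, -99.1]
contact_force: [-0.4, 2.5, 2.6]
gripper_width: 0.062
gripper_force: 30.0
time_s: 86.95
tcp_pos: [0.5866, -0.0528, 0.1126]
eef_rot: [180.0, -45.1, -99.1]
contact_force: [-0.2, -0.4, -1.7]
gripper_width: 0.0621
gripper_force: 30.0
```

```bash

python3 -m pendant '[[[0,0,0,0,-1,0,-1],[0,0,0,0,-1,0,-1],[0,0,0,0,-1,0,-1],[0,0,0,0,-1,0,-1],[0,0,0,0,-1,0,-1],[0,0,0,0,-1,0,-1],[0,0,0,0,-1,0,-1],[0,0,0,0,-1,0,-1]]]' | grep width
python3 -m pendant '[[[0,0,0,0,-1,0,-1],[0,0,0,0,-1,0,-1],[0,0,0,0,-1,0,-1],[0,0,0,0,-1,0,-1],[0,0,0,0,-1,0,-1],[0,0,0,0,-1,0,-1],[0,0,0,0,-1,0,-1],[0,0,0,0,-1,0,-1]]]' | grep width
python3 -m pendant '[[[0,0,0,0,-1,0,-1],[0,0,0,0,-1,0,-1],[0,0,0,0,-1,0,-1],[0,0,0,0,-1,0,-1],[0,0,0,0,-1,0,-1],[0,0,0,0,-1,0,-1],[0,0,0,0,-0.5,0,-1],[0,0,0,0,0,0,-1]]]'
python3 - <<'E'
from h import *
import pickle; c,s=pickle.load(open("w7.pkl","rb")); P=cloud(c,s); m=np.zeros(P.shape[:2],bool); m[80:135,425:490]=1; m&=(P[...,2]>.011)&(P[...,2]<.022)
print(cv2.minEnclosingCircle(P[m][:,:2].astype(np.float32)))
Rg=tilt(-99.1,-45); goal(at([.4622,-.1136,.11],Rg),Rg)
c,s=wrist("w8")
E
```

```text
gripper_width: 0.0617
gripper_width: 0.0621
time_s: 89.35
tcp_pos: [0.5861, -0.0538, 0.1108]
eef_rot: [179.8, 44.9, -99.4]
contact_force: [0.1, 0.1, -2.0]
gripper_width: 0.0621
gripper_force: 30.0
((0.461733877658844, -0.11339197307825089), 0.016663391143083572)
turn [-0.   -0.02 -0.05] shift before [ 2.83  5.63 -2.9 ] after [ 2.81  5.64 -2.9 ]
```

View pics/w8.png

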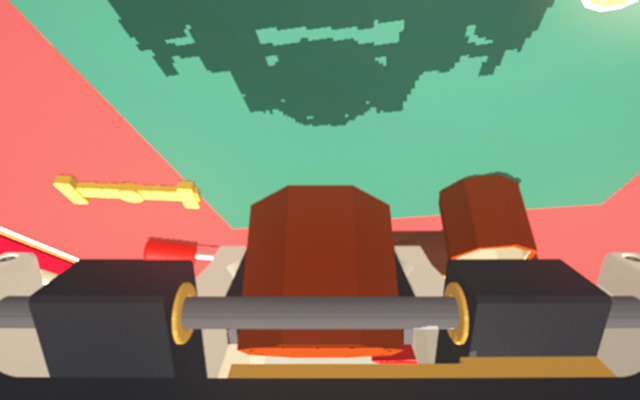

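Wrist view 8: the cup is mouth-down in the grip at (320,250). I carry it over the opened watch at (0.462,-0.113).

```bash

python3 -m pendant '[[[0.4,0.8,-0.41,0,0,0,-1],[0.4,0.8,-0.41,0,0,0,-1],[0.4,0.8,-0.41,0,0,0,-1],[0.4,0.8,-0.41,0,0,0,-1],[0.4,0.8,-0.41,0,0,0,-1],[0.4,0.8,-0.41,0,0,0,-1],[0.41,0.84,-0.44,0,0,0,-1],[0,0,0,0,0,0,-1]]]'
python3 -m pendant '[[[0,0,0,0,0,0,-1],[0,0,0,0,0,0,-1],[0,0,0,0,0,0,-1],[0,0,0,0,0,0,-1],[0,0,0,0,0,0,-1],[0,0,0,0,0,0,-1],[0,0,0,0,0,0,-1],[0,0,0,0,0,0,-1]]]'
python3 - <<'E'
from h import *
from plant import r
Rg=tilt(-99.1,-45); goal(at([.4617,-.1134,.055],Rg),Rg); goal(at([.4617,-.1134,.033],Rg),Rg); print(r.get_state()["joints"].round(1))
E
```

```text
time_s: 90.2
tcp_pos: [0.4598, -0.1159, 0.1132]
eef_rot: [179.9, 44.9, -99.3]
contact_force: [1.0, 0.1, -2.3]
gripper_width: 0.0618
gripper_force: 30.0
time_s: 91.0
tcp_pos: [0.4624, -0.1145, 0.1132]
eef_rot: [180.0, 44.9, -99.2]
contact_force: [-0.2, -0.2, -2.1]
gripper_width: 0.0618
gripper_force: 30.0
turn [-0.01 -0.02 -0.01] shift before [2.02 0.04 1.95] after [2.02 0.04 1.94]
turn [-0.01 -0.02 -0.01] shift before [2.8  0.04 2.72] after [2.8  0.04 2.72]
[-26.3  24.1 -12.3 -44.2 -75.4  37.3]
```

```bash

python3 -m pendant '[[[0.29,0.01,0.28,0,0,0,-1],[0.29,0.01,0.28,0,0,0,-1],[0.29,0.01,0.28,0,0,0,-1],[0.29,0.01,0.28,0,0,0,-1],[0.29,0,0.28,0,0,0,-1],[0.29,0,0.28,0,0,0,-1],[0.28,0,0.27,0,0,0,-1],[0,0,0,0,0,0,-1]]]'
python3 -m pendant '[[[0.12,0,0.12,0,0,0,-1],[0.12,0,0.12,0,0,0,-1],[0.12,0,0.12,0,0,0,-1],[0.12,0,0.12,0,0,0,-1],[0.12,0,0.12,0,0,0,-1],[0.12,0,0.1,0,0,0,-1],[0,0,0,0,0,0,-1],[0,0,0,0,0,0,-1]]]'
python3 -c "
from h import *
Rg=tilt(-99.1,-45); goal(at([.4617,-.1134,.032],Rg),Rg)"
```

```text
time_s: 91.8
tcp_pos: [0.4609, -0.1153, 0.0559]
eef_rot: [179.8, 44.9, -99.3]
contact_force: [0.0, 0.2, -1.9]
gripper_width: 0.0619
gripper_force: 30.0
time_s: 92.6
tcp_pos: [0.4613, -0.1158, 0.0369]
eef_rot: [180.0, 44.9, -99.2]
contact_force: [0.3, -0.0, -1.0]
gripper_width: 0.0617
gripper_force: 30.0
turn [-0.01 -0.02 -0.02] shift before [0.09 0.   0.11] after [0.09 0.   0.11]
```

```bash

python3 -m pendant '[[[0.05,0,0.05,0,0,0,-1],[0,0,0,0,0,0,-1],[0,0,0,0,0,0,-1],[0,0,0,0,0,0,1],[0,0,0,0,0,0,1],[0,0,0,0,0,0,1],[0,0,0,0,0,0,1],[0,0,0,0,0,0,1]]]'
python3 -m pendant '[[[0,0,-0.7,0,0,0,1],[0,0,-0.9,0,0,0,1],[0,0,-1,0,0,0,1],[0,0,-1,0,0,0,1],[0,0,-1,0,0,0,1],[0,0,-1,0,0,0,1],[0,0,-1,0,0,0,1],[-1,0,-1,0,0,0,1]]]'
python3 -m pendant '[[[-1,0,0,0,0.95,0,1],[-1,0,0,0,0.95,0,1],[0,0,0,0,0.95,0,1],[0,0,0,0,0.95,0,1],[0,0,0,0,0.95,0,1],[0,0,0,0,0.95,0,1],[0,0,0,0,0.95,0,1],[0,0,0,0,0.95,0,1]]]'
python3 -m pendant '[[[-1,0,0,0,0.95,0,1],[-1,0,0,0,0.95,0,1],[-1,0,0,0,0.95,0,1],[-1,0,0,0,0.8,0,1],[-1,0,0,0,0,0,1],[-1,0,0,0,0,0,1],[-1,0,0,0,0,0,1],[-1,0,0,0,0,0,1]]]'
python3 - <<'E'
from h import *
from plant import r
c,s=wrist("w9"); import pickle; pickle.dump((c,s),open("w9.pkl","wb")); print(s["tcp_pos"]); P=cloud(c,s)
m=(P[...,2]>.045)&(P[...,2]<.07)&(P[...,1]<-.05)&(P[...,1]>-.2)&(P[...,0]>.4)&(P[...,0]<.53)
print(m.sum(),np.percentile(P[m],[2,50,98],axis=0).round(4))
goal([.5,.17,.25],down(-97))
E
```

```text
time_s: 93.4
tcp_pos: [0.4614, -0.1158, 0.0356]
eef_rot: [180.0, 44.9, -99.2]
contact_force: [-0.1, 0.5, -0.5]
gripper_width: 0.0868
gripper_force: 0.0
time_s: 94.2
tcp_pos: [0.4454, -0.2101, 0.1577]
eef_rot: [179.8, 44.9, -99.4]
contact_force: [-0.1, 0.6, -1.2]
gripper_width: 0.0877
gripper_force: 0.0
time_s: 95.0
tcp_pos: [0.4515, -0.1801, 0.1865]
eef_rot: [-179.9, 14.3, -99.2]
contact_force: [-0.8, 0.2, -0.1]
gripper_width: 0.0876
gripper_force: 0.0
time_s: 95.8
tcp_pos: [0.477, -0.0221, 0.1983]
eef_rot: [-179.9, -0.1, -99.2]
contact_force: [-0.2, -0.0, 0.4]
gripper_width: 0.0877
gripper_force: 0.0
[ 0.47696335 -0.02210999  0.1983272 ]
6526 [[ 0.4324 -0.1431  0.0588]
 [ 0.4608 -0.1156  0.0608]
 [ 0.4896 -0.0866  0.0623]]
turn [-0.03 -0.02 -0.55] shift before [-9.57  0.42 -2.59] after [-9.58  0.06 -2.58]
```

View pics/w9.png

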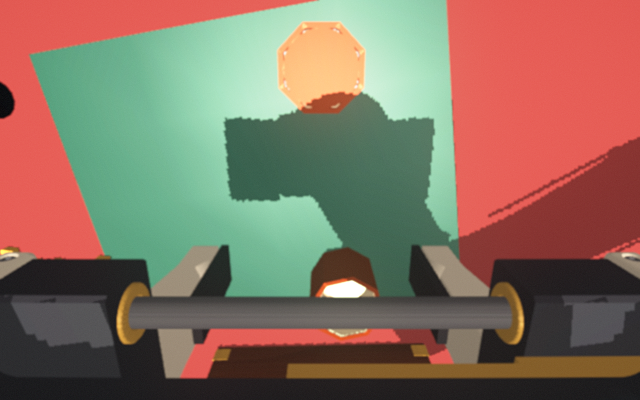

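Wrist view 9: the first cup stands mouth-down and flat over the watch at (321,66). The left cup is at (345,290), still mouth-up.

```bash

python3 -m pendant '[[[-1,0.04,-0.3,0,0,-0.07,1],[-1,0.04,-0.3,0,0,-0.07,1],[-1,0.04,-0.3,0,0,-0.07,1],[-1,0.04,-0.3,0,0,-0.07,1],[-1,0.04,-0.3,0,0,-0.07,1],[-1,0.04,-0.3,0,0,-0.07,1],[-1,0.04,-0.3,0,0,-0.07,1],[-1,0.04,-0.3,0,0,-0.07,1]]]'
python3 -m pendant '[[[-0.8,0,0,0,0,0,1],[-0.8,0,0,0,0,0,1],[0,0,0,0,0,0,1],[0,0,0,0,0,0,1],[0,0,0,0,0,0,1],[0,0,0,0,0,0,1],[0,0,0,0,0,0,1],[0,0,0,0,0,0,1]]]'
python3 - <<'E'
from h import *
c,s=wrist("w10"); import pickle; pickle.dump((c,s),open("w10.pkl","wb"))
P=cloud(c,s); m=(P[...,2]>.055)&(P[...,2]<.066)&(P[...,1]<.135)&(P[...,1]>.03)&(P[...,0]>.4)&(P[...,0]<.55)
v,u=np.nonzero(m); print(u.min(),u.max(),v.min(),v.max()); octa(c,s,(u.min(),u.max()+1,v.min(),v.max()+1))
E
```

```text
time_s: 96.65
tcp_pos: [0.4935, 0.137, 0.2462]
eef_rot: [-179.9, -0.1, -97.0]
contact_force: [1.0, -0.4, -0.1]
gripper_width: 0.0875
gripper_force: 0.0
time_s: 97.45
tcp_pos: [0.4969, 0.1687, 0.2444]
eef_rot: [180.0, -0.1, -96.9]
contact_force: [0.0, -0.4, -0.5]
gripper_width: 0.0877
gripper_force: 0.0
299 376 42 122
octa n 1361 ctr [0.4708 0.0877] flat 4.5 widths [0.0619 0.0612 0.0612 0.0617] contrast 0.0101
```

```bash

python3 -m pendant '[[[0,0,0,0,0,-1,1],[0,0,0,0,0,-1,1],[0,0,0,0,0,-0.85,1],[0,0,0,0,0.95,0,1],[0,0,0,0,0.95,0,1],[0,0,0,0,0.95,0,1],[0,0,0,0,0.95,0,1],[0,0,0,0,0.95,0,1]]]'
python3 -m pendant '[[[0,0,0,0,0.95,0,1],[0,0,0,0,0.95,0,1],[0,0,0,0,0.95,0,1],[0,0,0,0,0.95,0,1],[0,0,0,0,0.95,0,1],[0,0,0,0,0.95,0,1],[0,0,0,0,0.8,0,1],[0,0,0,0,0,0,1]]]'
python3 - <<'E'
from h import *
from plant import r
Rg=tilt(-85.5,45); p=[.4708,.0877,.042]; goal(at(p,Rg,.07),Rg); print(r.get_state()["joints"].round(1))
E
```

```text
time_s: 98.3
tcp_pos: [0.497, 0.1691, 0.2446]
eef_rot: [180.0, -19.2, -85.5]
contact_force: [-0.2, -0.2, 0.1]
gripper_width: 0.0878
gripper_force: 0.0
time_s: 99.1
tcp_pos: [0.4966, 0.1693, 0.2431]
eef_rot: [179.8, -45.3, -85.3]
contact_force: [0.4, -0.6, 0.3]
gripper_width: 0.0879
gripper_force: 0.0
turn [ 0.02 -0.08  0.03] shift before [-4.34  1.59  6.24] after [-4.3   1.61  6.26]
[ 57.2  21.8 -22.4  25.5 -85.2 -64. ]
```

```bash

python3 -m pendant '[[[-0.62,0.23,0.89,0,-0.06,0,1],[-0.62,0.23,0.89,0,0,0,1],[-0.62,0.23,0.89,0,0,0,1],[-0.62,0.23,0.89,0,0,0,1],[-0.62,0.23,0.89,0,0,0,1],[-0.62,0.23,0.89,0,0,0,1],[-0.6,0.23,0.89,0,0,0,1],[0,0,0,0,0,0,1]]]'
python3 -m pendant '[[[0,0,0.5,0,0,0,1],[0,0,0.5,0,0,0,1],[0,0,0.5,0,0,0,1],[0,0,0.5,0,0,0,1],[0,0,0.5,0,0,0,1],[0,0,0.5,0,0,0,1],[0,0,0.5,0,0,0,1],[0,0,0,0,0,0,1]]]'
python3 -c "
from h import *
Rg=tilt(-85.5,45); goal(at([.4708,.0877,.042],Rg),Rg)"
python3 -m pendant '[[[0,0,0,0,0,0,-1],[0,0,0,0,0,0,-1],[0,0,0,0,0,0,-1],[0,0,0,0,0,0,-1],[0,0,0,0,0,0,-1],[0,0,0,0,0,0,-1],[0,0,0,0,0,0,-1],[0,0,0,0,0,0,-1]]]' 30
python3 -m pendant '[[[0.35,0,-0.35,0,0,0,-1],[0.35,0,-0.35,0,0,0,-1],[0.35,0,-0.35,0,0,0,-1],[0.35,0,-0.35,0,0,0,-1],[0.35,0,-0.35,0,0,0,-1],[0.35,0,-0.35,0,0,0,-1],[0.35,0,-0.35,0,0,0,-1],[0.35,0,-0.35,0,0,0,-1]]]'
python3 -c "
from h import *
Rg=tilt(-85.5,45); goal(at([.59,.03,.12],Rg),Rg)"
```

```text
time_s: 99.9
tcp_pos: [0.4657, 0.1383, 0.0939]
eef_rot: [179.7, -44.9, -85.4]
contact_force: [0.8, -0.3, 0.2]
gripper_width: 0.0878
gripper_force: 0.0
time_s: 100.7
tcp_pos: [0.47, 0.089, 0.0448]
eef_rot: [179.8, -44.9, -85.5]
contact_force: [-0.3, 0.1, 0.5]
gripper_width: 0.0876
gripper_force: 0.0
turn [0.04 0.01 0.01] shift before [-0.05 -0.04 -0.  ] after [-0.05 -0.04 -0.  ]
time_s: 101.5
tcp_pos: [0.4707, 0.091, 0.0457]
eef_rot: [180.0, -44.8, -85.5]
contact_force: [-1.8, 2.3, 2.9]
gripper_width: 0.0621
gripper_force: 30.0
time_s: 102.3
tcp_pos: [0.4706, 0.0904, 0.1256]
eef_rot: [179.9, -44.8, -85.5]
contact_force: [0.0, -0.4, -1.3]
gripper_width: 0.0619
gripper_force: 30.0
turn [0.01 0.04 0.  ] shift before [ 2.27 -5.72  2.5 ] after [ 2.26 -5.72  2.51]
```

```bash

python3 -m pendant '[[[0.28,-0.72,0.31,0,0,0,-1],[0.28,-0.72,0.31,0,0,0,-1],[0.28,-0.72,0.31,0,0,0,-1],[0.28,-0.72,0.31,0,0,0,-1],[0.28,-0.71,0.31,0,0,0,-1],[0.28,-0.71,0.31,0,0,0,-1],[0.28,-0.71,0.31,0,0,0,-1],[0.28,-0.71,0.31,0,0,0,-1]]]'
python3 -m pendant '[[[0,0,0,0,-1,0,-1],[0,0,0,0,-1,0,-1],[0,0,0,0,-1,0,-1],[0,0,0,0,-1,0,-1],[0,0,0,0,-1,0,-1],[0,0,0,0,-1,0,-1],[0,0,0,0,-1,0,-1],[0,0,0,0,-1,0,-1]]]' | grep width
python3 -m pendant '[[[0,0,0,0,-1,0,-1],[0,0,0,0,-1,0,-1],[0,0,0,0,-1,0,-1],[0,0,0,0,-1,0,-1],[0,0,0,0,-1,0,-1],[0,0,0,0,-1,0,-1],[0,0,0,0,-1,0,-1],[0,0,0,0,-1,0,-1]]]' | grep width
python3 -m pendant '[[[0,0,0,0,-1,0,-1],[0,0,0,0,-1,0,-1],[0,0,0,0,-1,0,-1],[0,0,0,0,-1,0,-1],[0,0,0,0,-1,0,-1],[0,0,0,0,-1,0,-1],[0,0,0,0,-0.5,0,-1],[0,0,0,0,0,0,-1]]]'
python3 - <<'E'
from h import *
Rg=tilt(-85.5,-45); goal(at([.59,.03,.034],Rg),Rg)
E
```

```text
time_s: 103.1
tcp_pos: [0.5908, 0.0324, 0.1213]
eef_rot: [179.9, -44.9, -85.5]
contact_force: [0.4, 1.0, -1.3]
gripper_width: 0.0619
gripper_force: 30.0
gripper_width: 0.0619
gripper_width: 0.0616
time_s: 105.5
tcp_pos: [0.5897, 0.0314, 0.1197]
eef_rot: [179.7, 45.2, -85.8]
contact_force: [-0.2, -0.6, -1.5]
gripper_width: 0.0619
gripper_force: 30.0
turn [ 0.01  0.04 -0.06] shift before [ 3.09 -0.02  2.82] after [ 3.08 -0.01  2.83]
```

```bash

python3 -m pendant '[[[0.32,0,0.3,0,0,0,-1],[0.32,0,0.3,0,0,0,-1],[0.32,0,0.3,0,0,0,-1],[0.32,0,0.3,0,0,0,-1],[0.32,0,0.3,0,0,0,-1],[0.32,0,0.3,0,0,0,-1],[0.32,0,0.3,0,0,0,-1],[0.32,0,0.3,0,0,0,-1]]]'
python3 -m pendant '[[[0.15,0,0.12,0,0,0,-1],[0.15,0,0.12,0,0,0,-1],[0.1,0,0.1,0,0,0,-1],[0.1,0,0.05,0,0,0,-1],[0,0,0,0,0,0,-1],[0,0,0,0,0,0,-1],[0,0,0,0,0,0,-1],[0,0,0,0,0,0,-1]]]'
python3 -m pendant '[[[0,0,0,0,0,0,-1],[0,0,0,0,0,0,-1],[0,0,0,0,0,0,1],[0,0,0,0,0,0,1],[0,0,0,0,0,0,1],[0,0,0,0,0,0,1],[0,0,0,0,0,0,1],[0,0,0,0,0,0,1]]]'
python3 -m pendant '[[[0,0,-0.7,0,0,0,1],[0,0,-0.9,0,0,0,1],[0,0,-1,0,0,0,1],[0,0,-1,0,0,0,1],[0,0,-1,0,0,0,1],[0,0,-1,0,0,0,1],[0,0,-1,0,0,0,1],[-1,0,-1,0,0,0,1]]]'
python3 -m pendant '[[[-1,0,0,0,0.95,0,1],[-1,0,0,0,0.95,0,1],[0,0,0,0,0.95,0,1],[0,0,0,0,0.95,0,1],[0,0,0,0,0.95,0,1],[0,0,0,0,0.95,0,1],[0,0,0,0,0.95,0,1],[0,0,0,0,0.95,0,1]]]'
python3 -m pendant '[[[0,0,0,0,0.95,0,1],[0,0,0,0,0.95,0,1],[0,0,0,0,0.95,0,1],[0,0,0,0,0.75,0,1],[-1,0,0,0,0,0,1],[-1,0,0,0,0,0,1],[-1,0,0,0,0,0,1],[0,0,0,0,0,0,1]]]'
python3 - <<'E'
from h import *
c,s=wrist("w11"); print(s["tcp_pos"])
P=cloud(c,s); m=(P[...,2]>.02)&(P[...,2]<.07)&(abs(P[...,0]-.59)<.06)&(abs(P[...,1]-.035)<.07)
print(m.sum(), np.percentile(P[m],[1,50,99],axis=0).round(4))
q=P[m]; print(cv2.minAreaRect(q[:,:2].astype(np.float32)),cv2.minAreaRect(q[q[:,2]>.058][:,:2].astype(np.float32)))
E
```

```text
time_s: 106.3
tcp_pos: [0.59, 0.0307, 0.0501]
eef_rot: [179.9, 45.1, -85.6]
contact_force: [0.3, 0.3, -1.5]
gripper_width: 0.0617
gripper_force: 30.0
time_s: 107.1
tcp_pos: [0.5902, 0.0292, 0.0385]
eef_rot: [180.0, 45.1, -85.5]
contact_force: [0.6, -0.3, -1.9]
gripper_width: 0.062
gripper_force: 30.0
time_s: 107.9
tcp_pos: [0.5901, 0.0293, 0.0383]
eef_rot: [179.9, 45.2, -85.6]
contact_force: [0.5, 0.5, 0.2]
gripper_width: 0.0874
gripper_force: 0.0
time_s: 108.7
tcp_pos: [0.5968, -0.067, 0.1597]
eef_rot: [179.7, 45.1, -85.8]
contact_force: [0.8, 0.1, -0.4]
gripper_width: 0.0875
gripper_force: 0.0
time_s: 109.5
tcp_pos: [0.5958, -0.0363, 0.1891]
eef_rot: [-179.9, 14.6, -85.6]
contact_force: [0.4, 0.4, 0.2]
gripper_width: 0.0878
gripper_force: 0.0
time_s: 110.3
tcp_pos: [0.591, 0.0255, 0.1891]
eef_rot: [-179.9, 0.4, -85.5]
contact_force: [0.2, -0.1, -0.4]
gripper_width: 0.0876
gripper_force: 0.0
[0.5910242  0.02550407 0.1891306 ]
5469 [[0.5582 0.0119 0.0303]
 [0.5888 0.0408 0.0607]
 [0.6199 0.0732 0.064 ]]
((0.5887501835823059, 0.04345448687672615), (0.06206728145480156, 0.060671765357255936), 4.783148765563965) ((0.5885442495346069, 0.0434403195977211), (0.03787723183631897, 0.060663048177957535), 4.91684627532959)
```

```bash

python3 -m pendant '[[[-1,0,0,0,0.95,0,1],[-1,0,0,0,0.95,0,1],[-1,0,0,0,0.95,0,1],[-1,0,0,0,0.95,0,1],[0,0,0,0,0.95,0,1],[0,0,0,0,0.95,0,1],[0,0,0,0,0.95,0,1],[0,0,0,0,0.95,0,1]]]'
python3 -m pendant '[[[0,0,0,0,0.95,0,1],[0,0,0,0,0.95,0,1],[0,0,0,0,0.95,0,1],[0,0,0,0,0.8,0,1],[0,0,0,0,0,0,1],[0,0,0,0,0,0,1],[0,0,0,0,0,0,1],[0,0,0,0,0,0,1]]]'
python3 - <<'E'
from h import *
Rg=tilt(-85.2,45); goal(at([.5886,.0454,.031],Rg,.07),Rg)
E
```

```text
time_s: 111.15
tcp_pos: [0.5851, 0.1029, 0.1811]
eef_rot: [-180.0, -30.2, -85.6]
contact_force: [0.4, -0.1, -0.3]
gripper_width: 0.0873
gripper_force: 0.0
time_s: 111.95
tcp_pos: [0.5846, 0.1035, 0.1807]
eef_rot: [-180.0, -44.6, -85.6]
contact_force: [-0.2, -0.0, 0.1]
gripper_width: 0.0878
gripper_force: 0.0
turn [ 0.06  0.11 -0.07] shift before [-3.2   0.04  3.73] after [-3.23  0.05  3.7 ]
```

```bash

python3 -m pendant '[[[-0.46,0.01,0.53,0.06,0.11,-0.07,1],[-0.46,0.01,0.53,0,0,0,1],[-0.46,0.01,0.53,0,0,0,1],[-0.46,0.01,0.53,0,0,0,1],[-0.46,0.01,0.53,0,0,0,1],[-0.46,0,0.53,0,0,0,1],[-0.46,0,0.52,0,0,0,1],[0,0,0,0,0,0,1]]]'
python3 -m pendant '[[[0,0,0.5,0,0,0,1],[0,0,0.5,0,0,0,1],[0,0,0.5,0,0,0,1],[0,0,0.5,0,0,0,1],[0,0,0.5,0,0,0,1],[0,0,0.5,0,0,0,1],[0,0,0.5,0,0,0,1],[0,0,0,0,0,0,1]]]'
python3 -c "
from h import *
Rg=tilt(-85.2,45); goal(at([.5886,.0454,.031],Rg),Rg)"
python3 -m pendant '[[[0,0,0,0,0,0,-1],[0,0,0,0,0,0,-1],[0,0,0,0,0,0,-1],[0,0,0,0,0,0,-1],[0,0,0,0,0,0,-1],[0,0,0,0,0,0,-1],[0,0,0,0,0,0,-1],[0,0,0,0,0,0,-1]]]' 30
python3 -m pendant '[[[0.35,0,-0.35,0,0,0,-1],[0.35,0,-0.35,0,0,0,-1],[0.35,0,-0.35,0,0,0,-1],[0.35,0,-0.35,0,0,0,-1],[0.35,0,-0.35,0,0,0,-1],[0.35,0,-0.35,0,0,0,-1],[0.35,0,-0.35,0,0,0,-1],[0.35,0,-0.35,0,0,0,-1]]]'
python3 -m pendant '[[[0,0,0,0,-1,0,-1],[0,0,0,0,-1,0,-1],[0,0,0,0,-1,0,-1],[0,0,0,0,-1,0,-1],[0,0,0,0,-1,0,-1],[0,0,0,0,-1,0,-1],[0,0,0,0,-1,0,-1],[0,0,0,0,-1,0,-1]]]' | grep width
python3 -m pendant '[[[0,0,0,0,-1,0,-1],[0,0,0,0,-1,0,-1],[0,0,0,0,-1,0,-1],[0,0,0,0,-1,0,-1],[0,0,0,0,-1,0,-1],[0,0,0,0,-1,0,-1],[0,0,0,0,-1,0,-1],[0,0,0,0,-1,0,-1]]]' | grep width
python3 -m pendant '[[[0,0,0,0,-1,0,-1],[0,0,0,0,-1,0,-1],[0,0,0,0,-1,0,-1],[0,0,0,0,-1,0,-1],[0,0,0,0,-1,0,-1],[0,0,0,0,-1,0,-1],[0,0,0,0,-0.5,0,-1],[0,0,0,0,0,0,-1]]]'
python3 -c "
from h import *
Rg=tilt(-85.2,-45); goal(at([.5886,.0454,.034],Rg),Rg)
c,s=wrist('w12')"
```

```text
time_s: 112.75
tcp_pos: [0.583, 0.0961, 0.0801]
eef_rot: [179.7, -45.2, -85.0]
contact_force: [0.0, -0.0, 0.2]
gripper_width: 0.0874
gripper_force: 0.0
time_s: 113.55
tcp_pos: [0.5872, 0.046, 0.0318]
eef_rot: [179.8, -45.2, -85.1]
contact_force: [-0.3, -0.6, -0.4]
gripper_width: 0.0876
gripper_force: 0.0
turn [ 0.04 -0.04  0.02] shift before [-0.   -0.06 -0.1 ] after [-0.   -0.06 -0.1 ]
time_s: 114.35
tcp_pos: [0.5882, 0.0479, 0.033]
eef_rot: [179.9, -45.1, -85.1]
contact_force: [0.0, 2.5, 2.7]
gripper_width: 0.0619
gripper_force: 30.0
time_s: 115.15
tcp_pos: [0.588, 0.0477, 0.1128]
eef_rot: [179.9, -45.1, -85.1]
contact_force: [-0.7, -0.4, -1.7]
gripper_width: 0.062
gripper_force: 30.0
gripper_width: 0.0619
gripper_width: 0.0618
time_s: 117.55
tcp_pos: [0.5877, 0.0468, 0.1109]
eef_rot: [179.7, 45.0, -85.4]
contact_force: [0.3, -0.4, -1.1]
gripper_width: 0.0616
gripper_force: 30.0
turn [ 0.03 -0.01 -0.04] shift before [ 2.77 -0.05  2.52] after [ 2.77 -0.04  2.52]
```

View pics/w12.png

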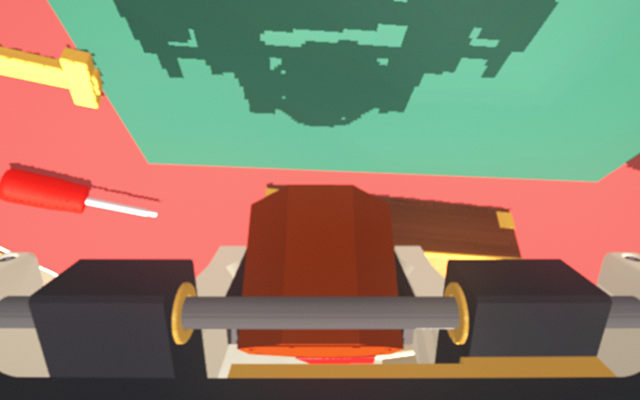

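Wrist view 12: the second cup is held mouth-down at (320,260) and nothing is in its way. I lower it, release it and back off.

```bash

python3 -m pendant '[[[0.3,0,0.28,0,0,0,-1],[0.3,0,0.28,0,0,0,-1],[0.3,0,0.28,0,0,0,-1],[0.3,0,0.28,0,0,0,-1],[0.3,0,0.28,0,0,0,-1],[0.3,0,0.28,0,0,0,-1],[0.3,0,0.28,0,0,0,-1],[0.3,0,0.28,0,0,0,-1]]]'
python3 -m pendant '[[[0.12,0,0.1,0,0,0,-1],[0.12,0,0.1,0,0,0,-1],[0.1,0,0.1,0,0,0,-1],[0.05,0,0.05,0,0,0,-1],[0,0,0,0,0,0,-1],[0,0,0,0,0,0,-1],[0,0,0,0,0,0,-1],[0,0,0,0,0,0,-1]]]'
python3 -m pendant '[[[0,0,0,0,0,0,1],[0,0,0,0,0,0,1],[0,0,0,0,0,0,1],[0,0,0,0,0,0,1],[0,0,0,0,0,0,1],[0,0,0,0,0,0,1],[0,0,0,0,0,0,1],[0,0,0,0,0,0,1]]]'
python3 -m pendant '[[[0,0,-0.7,0,0,0,1],[0,0,-0.9,0,0,0,1],[0,0,-1,0,0,0,1],[0,0,-1,0,0,0,1],[0,0,-1,0,0,0,1],[0,0,-1,0,0,0,1],[0,0,-1,0,0,0,1],[-1,0,-1,0,0,0,1]]]'
python3 -m pendant '[[[-1,0,0,0,0.95,0,1],[-1,0,0,0,0.95,0,1],[-0.3,0,-0.5,0,0.95,0,1],[0,0,-0.5,0,0.95,0,1],[0,0,-0.5,0,0.95,0,1],[0,0,-0.5,0,0.95,0,1],[0,0,-0.5,0,0.95,0,1],[0,0,-0.5,0,0.95,0,1]]]'
python3 -m pendant '[[[0,0,0,0,0.95,0,1],[0,0,0,0,0.95,0,1],[0,0,0,0,0.95,0,1],[1,0,0,0,0.75,0,1],[1,0,0,0,0,0,1],[1,0,0,0,0,0,1],[1,0,0,0,0,0,1],[1,0,0,0,0,0,1]]]'
python3 -m pendant '[[[1,0,0,0,0,0,1],[1,0,0,0,0,0,1],[1,0,0,0,0,0,1],[1,0,0,0,0,0,1],[1,0,0,0,0,0,1],[1,0,0,0,0,0,1],[1,0,0,0,0,0,1],[1,0,0,0,0,0,1]]]'
python3 -m pendant '[[[1,0,0,0,0,0,1],[1,0,0,0,0,0,1],[1,0,0,0,0,0,1],[1,0,0,0,0,0,1],[0,0,0,0,0,0,1],[0,0,0,0,0,0,1],[0,0,0,0,0,0,1],[0,0,0,0,0,0,1]]]'
python3 - <<'E'
from h import *
from plant import vision
t=vision.capture("top"); cv2.imwrite("pics/top3.png",cv2.resize(t["frame"][80:340,100:540],None,fx=1.8,fy=1.8)); P=cloud(t)
for x,y in ((.461,-.115),(.5886,.045)):
    m=(P[...,2]>.05)&(P[...,2]<.07)&(abs(P[...,0]-x)<.05)&(abs(P[...,1]-y)<.05); print(m.sum(),np.percentile(P[m],[2,50,98],axis=0).round(4).tolist())
m=(P[...,2]>.064)&(P[...,2]<.074)&(P[...,1]>.2)&(P[...,1]<.36)&(P[...,0]>.38)&(P[...,0]<.65); h=np.array(cv2.minAreaRect(P[m][:,:2].astype(np.float32))[0]); print(h,(R.from_euler("z",-YB,degrees=True).as_matrix()[:2,:2]@(h-CTR))[0]+.056)
E
```

```text
time_s: 118.4
tcp_pos: [0.5881, 0.0453, 0.0455]
eef_rot: [179.9, 44.9, -85.2]
contact_force: [0.1, 0.7, -1.7]
gripper_width: 0.0619
gripper_force: 30.0
time_s: 119.2
tcp_pos: [0.5883, 0.0448, 0.0361]
eef_rot: [179.9, 44.9, -85.2]
contact_force: [0.5, 0.1, -1.7]
gripper_width: 0.0618
gripper_force: 30.0
time_s: 120.0
tcp_pos: [0.5882, 0.0448, 0.0358]
eef_rot: [179.9, 44.9, -85.2]
contact_force: [0.2, 0.1, -0.1]
gripper_width: 0.0878
gripper_force: 0.0
time_s: 120.8
tcp_pos: [0.5956, -0.0509, 0.1577]
eef_rot: [179.7, 44.9, -85.5]
contact_force: [-0.9, 0.2, -0.7]
gripper_width: 0.0875
gripper_force: 0.0
time_s: 121.6
tcp_pos: [0.596, -0.0433, 0.2437]
eef_rot: [-179.9, 14.3, -85.2]
contact_force: [0.4, 0.4, -0.4]
gripper_width: 0.0876
gripper_force: 0.0
time_s: 122.4
tcp_pos: [0.6042, -0.1434, 0.2418]
eef_rot: [-180.0, 0.1, -85.2]
contact_force: [-0.4, -1.0, 0.1]
gripper_width: 0.0879
gripper_force: 0.0
time_s: 123.2
tcp_pos: [0.6174, -0.303, 0.2413]
eef_rot: [180.0, 0.0, -85.2]
contact_force: [0.4, 0.0, -0.3]
gripper_width: 0.0875
gripper_force: 0.0
time_s: 124.0
tcp_pos: [0.6246, -0.3801, 0.2397]
eef_rot: [179.9, 0.1, -85.1]
contact_force: [0.8, 0.6, -0.6]
gripper_width: 0.0879
gripper_force: 0.0
679 [[0.4311, -0.1389, 0.0566], [0.4606, -0.1127, 0.0606], [0.4894, -0.0854, 0.0635]]
692 [[0.5568, 0.017, 0.0546], [0.5854, 0.0453, 0.0607], [0.615, 0.0742, 0.0639]]
[0.46645901 0.28629071] -0.0007805096290013913
```

View pics/top3.png

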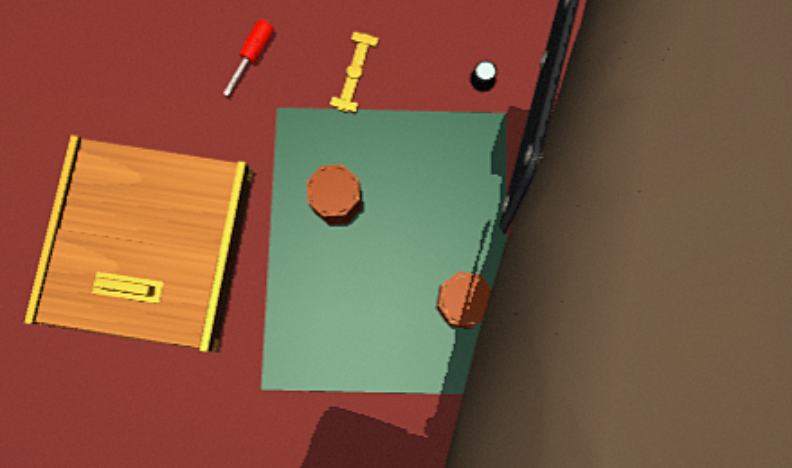

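Final top view: the cover is shut (about 0 mm by the handle position). Both cups stand mouth-down at (334,195) and (464,300), and the tools have not moved. The arm is clear, so I hand the job in.

```bash
python3 -c "
from plant import r
print(r.close_job())"
```

```text
the job is handed in; nothing more can be done
None
```

The job is handed in (no verdict was returned): all three watches are in the box with the cover shut, one cup stands mouth-down over the only opened watch, the spare stands mouth-down on the counter mat, and the loupe, wrench and screwdriver look unmoved in the final view.

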